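# Turn the lid over and snap the peg box shut

### The job

The lid of the packed peg box is lying on it upside down. Take it off, stand it on its end on the bench to change your grip, then turn it the right way up, seat it on the box and flip its four side clips down until every one has snapped shut. Leave the mug, the peg extractor and the drawer unit where they are.

Things in the scene. Friction and masses are not known exactly. Their poses are not given: they have to be found in the camera images.
- pegbox: Clear plastic peg box with five purple V-pegs packed inside; origin under its centre, z up. It stands on grippy feet and does not move. 168 mm long (y) x 64 mm wide (x) over its 5 mm thick rim flange, 60 mm high; below the flange 49 x 156 mm. Under the flange on each long side, at y = +-58 mm, is a springy catch bar 38 mm long, 30 mm out from the centre line, 9 mm below the mouth.
- box_mouth (a point): Centre of the peg box's mouth, level with the top of its rim, 60 mm above the bench; axes as the box: z up, y along its length. The opening is 44 x 150 mm.
- lid_center (a point): Centre of the white lid's slab-like body, half-way through it: 170 mm long (y) x 64 wide (x) x 20 thick (z), square flat ends and sides, some 160 g with its clips. +z leaves its smooth outer face. It starts upside down (+z down) on the box's rim, a little askew. Grip it across the 64 mm at the middle: no clips within 37 mm to either side. It can stand by itself on either 64 x 20 mm end.
- lid_inside (a point): Centre of the edge plane of the lid's inner face, 10 mm from lid_center towards -z. An 8 mm high tapered plug, 41 x 147 mm, stands out of this face and drops into the box's mouth with about 1.2 mm of play all round (3 mm at its tip). When seated, this point is at the centre of the mouth and level with it, lid +z up, the lid's length along the box's (either way round).
- unit: Clear plastic drawer unit, 240 mm deep (its x), 170 mm wide (y), 132 mm high, with two trays; origin under its centre, its front looks to its -x. It stands fast. Leave it alone.
- tray_front (a point): Middle of the front panel of the unit's upper, pull-out tray, near its top edge, 120 mm above the bench; the tray is 0 to 80 mm out. Leave it as it is.
- mug: Blue ceramic mug, 82 mm across, 96 mm high, with a handle; origin at the centre of its underside. Leave it alone.
- extractor: Steel tent-peg extractor lying flat, 200 mm long with a loop handle and a hook, 9 mm thick; origin half-way along, on the bench. Leave it alone.
- clip_1 (a joint): Swing (rad) of the grey clip at the lid's +x, +y quarter, hinged on the long edge 34 mm from the lid's centre line, 6 mm above lid_center. 0: sticks straight out, level; about 1.57: folded down along the box side. A weak spring returns it to near level (within 0.4) unless snapped. On the seated lid its hook meets the catch at about 1.35; some 4 to 7 N inward on its edge snaps it to 1.50-1.68, where it stays.
- clip_1_end (a point): On the outer face of that clip near its free edge: 28 mm from the hinge line (lid y = +58 mm). The clip is a flap 42 mm long (along lid y), 31 mm from hinge to free edge, 4 mm thick. z leaves the outer face (up, when open on a right-way-up lid), x runs from hinge to free edge. Folded down, this face is 37 mm from the lid's centre line.
- clip_2 (a joint): Swing (rad) of the grey clip at the lid's +x, -y quarter, hinged on the long edge 34 mm from the lid's centre line, 6 mm above lid_center. 0: sticks straight out, level; about 1.57: folded down along the box side. A weak spring returns it to near level (within 0.4) unless snapped. On the seated lid its hook meets the catch at about 1.35; some 4 to 7 N inward on its edge snaps it to 1.50-1.68, where it stays.
- clip_2_end (a point): On the outer face of that clip near its free edge: 28 mm from the hinge line (lid y = -58 mm). The clip is a flap 42 mm long (along lid y), 31 mm from hinge to free edge, 4 mm thick. z leaves the outer face (up, when open on a right-way-up lid), x runs from hinge to free edge. Folded down, this face is 37 mm from the lid's centre line.
- clip_3 (a joint): Swing (rad) of the grey clip at the lid's -x, +y quarter, hinged on the long edge 34 mm from the lid's centre line, 6 mm above lid_center. 0: sticks straight out, level; about 1.57: folded down along the box side. A weak spring returns it to near level (within 0.4) unless snapped. On the seated lid its hook meets the catch at about 1.35; some 4 to 7 N inward on its edge snaps it to 1.50-1.68, where it stays.
- clip_3_end (a point): On the outer face of that clip near its free edge: 28 mm from the hinge line (lid y = +58 mm). The clip is a flap 42 mm long (along lid y), 31 mm from hinge to free edge, 4 mm thick. z leaves the outer face (up, when open on a right-way-up lid), x runs from hinge to free edge. Folded down, this face is 37 mm from the lid's centre line.
- clip_4 (a joint): Swing (rad) of the grey clip at the lid's -x, -y quarter, hinged on the long edge 34 mm from the lid's centre line, 6 mm above lid_center. 0: sticks straight out, level; about 1.57: folded down along the box side. A weak spring returns it to near level (within 0.4) unless snapped. On the seated lid its hook meets the catch at about 1.35; some 4 to 7 N inward on its edge snaps it to 1.50-1.68, where it stays.
- clip_4_end (a point): On the outer face of that clip near its free edge: 28 mm from the hinge line (lid y = -58 mm). The clip is a flap 42 mm long (along lid y), 31 mm from hinge to free edge, 4 mm thick. z leaves the outer face (up, when open on a right-way-up lid), x runs from hinge to free edge. Folded down, this face is 37 mm from the lid's centre line.
There are look-alikes about, which are no part of the job. Of the things like the pegbox, leave any that is brown or orange; of the rest the larger one is meant.

How it is judged (in metres and radians):
On the way, in this order (a step that is already met when the one before it is completed fails the run):
1. the lid stands on one of its short ends on the bench, let go and still ((angle between lid_center's own y axis and vertical below 0.4 rad or angle between lid_center's own y axis and vertical above 2.74 rad) and height (world z) of lid_center below 0.1 m and contact force between the fingers and lid below 0.05 N and linear speed of lid below 0.03 m/s), for 0.2 s.
2. the lid is seated on the box the right way up and let go (z of lid_center in the frame of box_mouth between 0.007 and 0.0125 m and horizontal distance between lid_center and box_mouth below 0.006 m and angle between lid_center's own z axis and vertical below 0.05 rad and angle between the y axis of lid_center and the y axis of box_mouth, either way round below 0.06 rad and contact force between the fingers and lid below 0.05 N), for 0.1 s.
At the end, for the whole second after the job is handed in: The lid sits right way up and level (within 0.05 rad) on the box, fully down (within 2.5 mm) and centred (within 6 mm, 0.06 rad), all four clips have snapped and stay folded down (joint over 1.45 rad), and everything is at rest (z of lid_center in the frame of box_mouth between 0.007 and 0.0125 m and horizontal distance between lid_center and box_mouth below 0.006 m and angle between lid_center's own z axis and vertical below 0.05 rad and angle between the y axis of lid_center and the y axis of box_mouth, either way round below 0.06 rad and value of joint each of clip_1, clip_2, clip_3, clip_4 above 1.45 rad and linear speed of lid below 0.02 m/s); the robot touches nothing.
It fails at once if the mug is moved (over 20 mm) (distance of mug from where it was at the start of the episode above 0.02 m).
It fails at once if the peg extractor is moved (over 20 mm) (distance of extractor from where it was at the start of the episode above 0.02 m).
It fails at once if the drawer unit's tray is moved (over 15 mm) (distance of tray_front from where it was at the start of the episode above 0.015 m).
It also fails if it takes over 72 s, if anything falls off the work surface, if the arm or the gripper's body presses on something with over 40 N, if the wrist force passes 120 N, or if a joint passes its speed limit or range.

### The arm

A 6-joint arm with a two-finger parallel gripper is mounted at the origin on the work surface. World frame = base frame: x ahead of the robot, y to its left, z up, the work surface at z = 0. Lengths are in m, angles in degrees, forces in N, time in s.
With the tool pointing down it reaches from about 0.25 to 0.725 m from the base axis. Payload 9.7 kg.
Tool frame: the origin (TCP) lies at the centre of the arm's flange, where the gripper is bolted on; the fingertips stand 173 mm ahead of it and the grasp point (between the pads) lies bot.grip_depth ahead of it (bot.grip_depth is the distance from the TCP to the grasp point, in m); z points along the fingers, y is the direction in which the jaws open and shut (so a half turn about z gives the same grasp; the last joint's range is limited). The gripper opens to 85 mm and grips with 20 to 120 N. Pads are 22 mm wide; open, the fingers measure 114 mm over their backs; the gripper's body (76 mm by 85 mm) begins 54 mm behind the grasp point. The pads swing forward as they close: fully open they stand 13 mm farther back than shut.
Start: joints at [0, 4.979, 10.078, 95.1, 0, 90], TCP at [0.55, 0, 0.405] pointing down, gripper open.
Joint ranges: [-179.16, 179.16], [-48.56, 103.87], [-65.8, 70.77], [-126.05, 130.52], [-82.76, 87.17], [-180, 180]. Speed limits (degrees/s): [127.2, 127.2, 147.25, 180, 180, 180].

### API

Orientations are given as [roll, pitch, yaw] about the fixed x, y, z axes, in that order (R = Rz(yaw) Ry(pitch) Rx(roll)).
In Python, from workcell import status, viewer, bot gives the robot as it stands. The module is installed in compiled form; this text tells all that it offers.
- The arm moves only by the tool move_arm, never from a script. Its argument "commands" is a list of rows, each an object with "claw": the gripper's target within -1 to 1 (fully open at 1, half-way at 0, shut at -1); "travel": the shift along the tool's x, y, z in cm, a list of three; "turn": the turn about the tool's z in degrees. A call has 1 to 5 rows; each row shifts and turns the commanded pose from where the row before left it, along the tool's axes as they then stand; what a row does not reach is not made up. A row lasts 1/12 s, in which the tool goes at most 41.7 mm and 7.16 degrees, less where a joint would pass 70% of its speed; a pose out of reach is approached as far as the arm can. A call is refused whole if a number of a shift passes 4.17 or a number of a turn 7.16, either way. A call with a gripper value outside its range is refused whole. The fingers move at their own pace and stop on an object; "squeeze" is the grip in N (left out, the last holds). Time passes only in rows, so rows that do not move let the fingers close. It gives the time, the measured TCP pose, the force and the opening at its end, in the units of the state.
- status.get_obs(): the state, without advancing time (a new reading comes with each control period).
- viewer.camera(name): name is "scene" or "side" or "wrist"; returns the picture (384x512x3 uint8, blue, green, red); there is no depth.
- viewer.camera_params(name): a dict with "camera_matrix" (3x3 intrinsics, pixels), "D" ([k1, k2, p1, p2, k3] as OpenCV has them; the pictures are not rectified), "xyz" and "rotation" of the camera in the world. Camera axes: x right, y up, looking along -z (the intrinsics and any distortion apply to the point x, -y, -z); pixel columns grow to the right and rows downward; lengths in m; the calibration is good to about 2 mm. A picture is of the moment at which its call begins: read the wrist's pose just before it. camera_params takes no time and is no camera call; for the wrist camera it gives the pose at the moment of the call.
- bot.job_done(): hands the job in, once; it reports no verdict.
The state is a dict: "time": time; "q": joint angles; "qd": joint speeds; "joint_efforts": joint torques, N m; "ee_pos": TCP position; "tcp_rot": TCP orientation; "wrist_force": force on the tool from outside, world axes, zero at the start; "torque": the same for the moment, N m; "opening": finger opening in m.
Only numpy, scipy, OpenCV 4.12 (cv2) and the standard library are available. Lean on these libraries where they do the work, as an engineer would, in place of code of your own. Each camera call takes 0.05 s, during which the arm holds its last target.

## Working session

There is one attempt and no reset: what is moved stays moved. The work goes in short steps, Python scripts to look and compute and a tool call to move; the robot and the scene stay as the last step left them, time stands still between calls to the robot, and variables do not carry over. Pictures are saved under pics/ and viewed, and the job is handed in when it is done.

Besides the shell and the picture viewer there is one more tool, called after ">>>" as name([rows], argument=value, ...), one row to a line, values as JSON. move_arm: Moves the arm, as the interface text tells. Its arguments: {"type":"object","properties":{"commands":{"type":"array"},"squeeze":{"type":"number"}},"required":["commands"]}

```bash
mkdir -p pics; ls
python3 - <<'E'
from workcell import status, viewer, bot
import cv2, numpy as np
o=status.get_obs(); print(o, bot.grip_depth)
for n in ("scene","side","wrist"):
    p=viewer.camera_params(n); print(n,p)
    cv2.imwrite(f"pics/{n}0.png",viewer.camera(n))
E
```

```text
pics
{'time': 0.0, 'q': array([1.05183484e-04, 5.01085626e+00, 1.00328387e+01, 9.50979513e+01,
       1.61448429e-03, 9.00013806e+01]), 'qd': array([-0.08597439, -0.0516423 , -0.03702753, -0.09473896, -0.16725888,
        0.0388442 ]), 'joint_efforts': array([ 7.68234549e-04, -5.20392072e+01,  4.64802504e+01,  1.63646933e-02,
        2.23589603e-05, -6.77332673e-05]), 'ee_pos': array([5.50002428e-01, 4.15436565e-06, 4.03970776e-01]), 'tcp_rot': array([-1.79924031e+02, -1.61265230e-03,  8.99987224e+01]), 'wrist_force': array([-0.15956092,  0.45799141, -0.50481562]), 'torque': array([-0.04704934, -0.00791569,  0.00036013]), 'opening': 0.08563600191987997} 0.1547
scene {'camera_matrix': array([[474.22099452,   0.        , 247.61892809],
       [  0.        , 474.22099452, 190.79089634],
       [  0.        ,   0.        ,   1.        ]]), 'D': array([-0.01624243,  0.        ,  0.        ,  0.        ,  0.        ]), 'xyz': array([ 1.53446066, -0.64299343,  1.06042285]), 'rotation': array([51.01878436, -0.73667843, 56.92287284])}
side {'camera_matrix': array([[489.4895633 ,   0.        , 264.90914418],
       [  0.        , 489.4895633 , 198.65924046],
       [  0.        ,   0.        ,   1.        ]]), 'D': array([-0.14825411,  0.        ,  0.        ,  0.        ,  0.        ]), 'xyz': array([0.28589239, 0.88781718, 0.9763355 ]), 'rotation': array([  46.18408523,   -0.64094227, -160.23785883])}
wrist {'camera_matrix': array([[345.15279453,   0.        , 255.54155753],
       [  0.        , 345.15279453, 193.28942353],
       [  0.        ,   0.        ,   1.        ]]), 'D': array([-0.05883091,  0.        ,  0.        ,  0.        ,  0.        ]), 'xyz': array([0.55014169, 0.07268378, 0.37282916]), 'rotation': array([-16.86662674,   0.03739891,  -0.02358186])}
```

View pics/scene0.png

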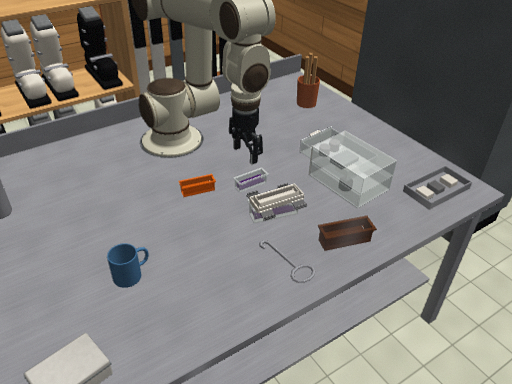

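View pics/side0.png

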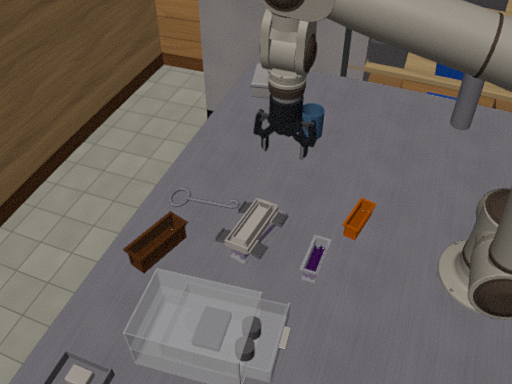

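View pics/wrist0.png

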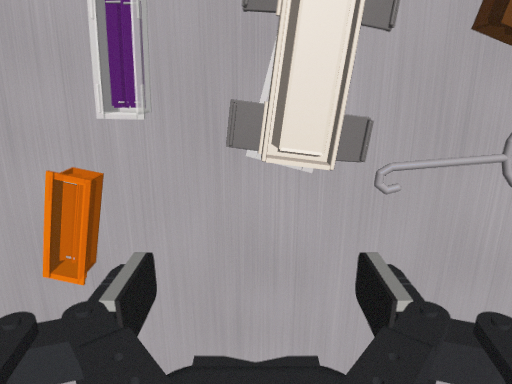

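Things that could be taken for the peg box, by side-view pixel:
- Brown box at (157,241)
- Orange box at (360,219)
- Small clear box with purple pegs at (315,258)
- Larger clear box carrying the white lid and grey clips at (252,226)

I choose the last one. Next I measure it.

```bash
cat > h.py <<'E'
from workcell import status, viewer, bot
import cv2, numpy as np
from scipy.spatial.transform import Rotation as Ro
def ray(P,uv):
    u=cv2.undistortPoints(np.float64(uv).reshape(-1,1,2),P["camera_matrix"],P["D"]).reshape(-1,2)
    d=np.c_[u[:,0],-u[:,1],-np.ones(len(u))]
    return np.array(P["xyz"]),d@Ro.from_euler("xyz",P["rotation"],degrees=True).as_matrix().T
def plane(P,uv,z):
    o,d=ray(P,uv); return o+d*((z-o[2])/d[:,2])[:,None]
def proj(P,X):
    R=Ro.from_euler("xyz",P["rotation"],degrees=True).as_matrix()
    c=(np.atleast_2d(X)-P["xyz"])@R; c=c*[1,-1,-1]
    return cv2.projectPoints(c,np.zeros(3),np.zeros(3),P["camera_matrix"],P["D"])[0].reshape(-1,2)
def snap(n,f,crop=None,s=1):
    P=viewer.camera_params(n); im=viewer.camera(n)
    c=im if crop is None else im[crop[1]:crop[3],crop[0]:crop[2]]
    cv2.imwrite("pics/"+f+".png",cv2.resize(c,None,fx=s,fy=s,interpolation=cv2.INTER_CUBIC)); return im,P
def st():
    o=status.get_obs(); print("t %.2f"%o["time"],np.round(o["ee_pos"],4),np.round(o["tcp_rot"],2),np.round(o["wrist_force"],1),round(o["opening"],4),np.round(o["q"],1))
E
python3 - <<'E'
from h import *
im=cv2.imread("pics/side0.png"); cv2.imwrite("pics/sc.png",cv2.resize(im[170:290,190:340],None,fx=5,fy=5,interpolation=cv2.INTER_CUBIC))
im=cv2.imread("pics/scene0.png"); cv2.imwrite("pics/ss.png",cv2.resize(im[150:270,220:370],None,fx=5,fy=5,interpolation=cv2.INTER_CUBIC))
S=viewer.camera_params("side");C=viewer.camera_params("scene");W=viewer.camera_params("wrist")
print("side: extr, brown,smallclear,orange,mug\n",plane(S,[[180,198],[236,205],[157,241],[315,258],[360,219],[313,120]],0.0).round(3))
print("scene mug base, extr ring, hook, unit corners\n",plane(C,[[126,280],[302,273],[263,244],[313,186],[390,195],[345,200]],0.0).round(3))
E
```

```text
side: extr, brown,smallclear,orange,mug
 [[ 0.851  0.01   0.   ]
 [ 0.688 -0.02   0.   ]
 [ 0.833  0.179 -0.   ]
 [ 0.425  0.089 -0.   ]
 [ 0.344 -0.089  0.   ]
 [ 0.596 -0.505  0.   ]]
scene mug base, extr ring, hook, unit corners
 [[ 0.599 -0.435  0.   ]
 [ 0.85   0.009  0.   ]
 [ 0.691 -0.02   0.   ]
 [ 0.546  0.299  0.   ]
 [ 0.732  0.498  0.   ]
 [ 0.667  0.343  0.   ]]
```

View pics/sc.png

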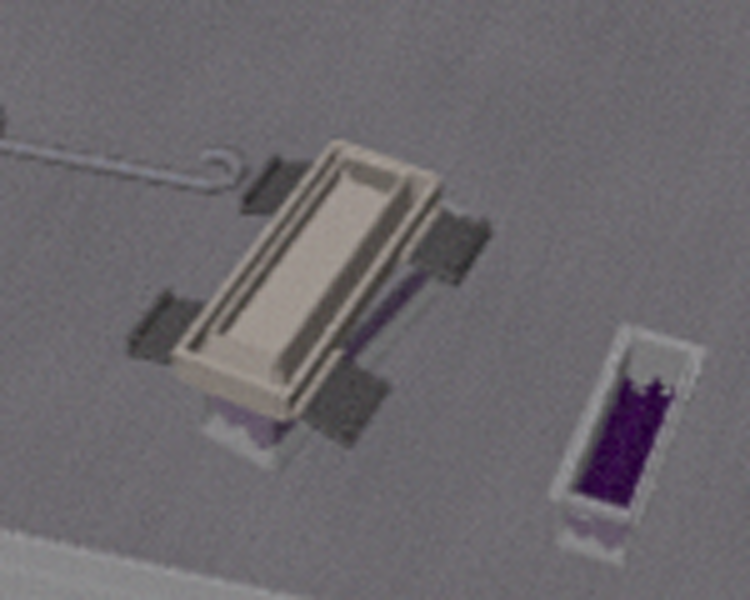

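View pics/ss.png

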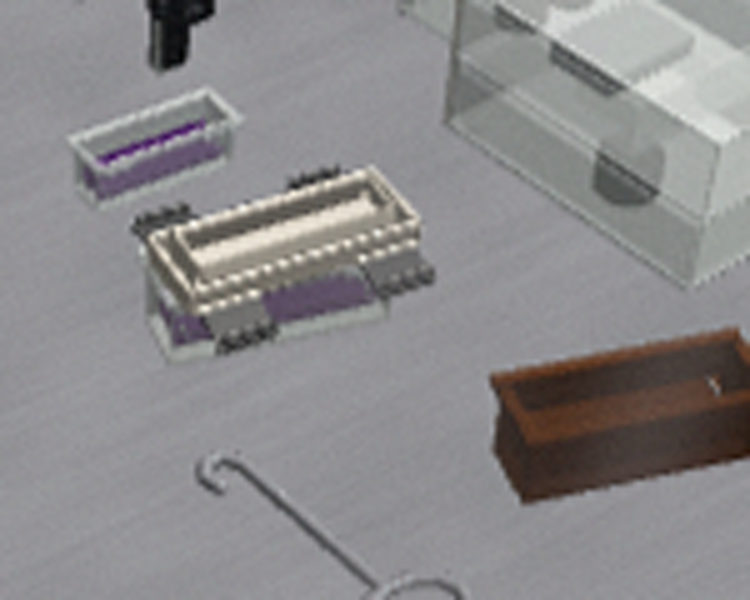

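The crop shows the clear box with purple pegs under a white lid. The lid is upside down with its plug up and four grey clips at its quarters. I move the wrist camera over it for a precise look.

Run:
```python
from h import *
S=viewer.camera_params("side");C=viewer.camera_params("scene");W=viewer.camera_params("wrist")
print(plane(S,[[252,226]],.085).round(3),plane(C,[[220+285/5,150+240/5]],.085).round(3))
im=cv2.imread("pics/wrist0.png"); print(plane(W,[[263,160],[335,168]],.088).round(3), plane(W,[[248,156],[314,171]],.0).round(3))
```

```text
[[0.588 0.114 0.085]] [[0.612 0.085 0.085]]
[[0.556 0.015 0.088]
 [0.617 0.009 0.088]] [[ 0.542  0.002  0.   ]
 [ 0.615 -0.015  0.   ]]
```

>>> move_arm([
  {"claw":1,"travel":[-3.3,2.2,0],"turn":0},
  {"claw":1,"travel":[-3.2,2.3,0],"turn":0},
  {"claw":1,"travel":[0,0,0],"turn":0},
  {"claw":1,"travel":[0,0,0],"turn":0},
])

```text
time: 0.48
ee_pos: [0.5958, -0.0664, 0.4032]
tcp_rot: [-179.9, -0.0, 89.9]
wrist_force: [0.3, 0.5, -0.9]
opening: 0.0851
```

Run:
```python
from h import *
st()
snap("wrist","w1")
```

```text
t 0.48 [ 0.5958 -0.0664  0.4032] [-1.7987e+02 -1.0000e-02  8.9870e+01] [ 0.3  0.5 -0.9] 0.0851 [-6.4 12.  17.8 95.9 -0.  83.8]
```

View pics/w1.png

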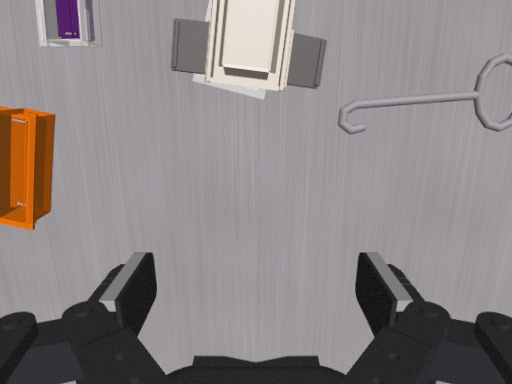

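>>> move_arm([
  {"claw":1,"travel":[4,0,0],"turn":0},
  {"claw":1,"travel":[4,0,0],"turn":0},
  {"claw":1,"travel":[2,0,0],"turn":0},
  {"claw":1,"travel":[0,0,0],"turn":0},
  {"claw":1,"travel":[0,0,0],"turn":0},
])

```text
time: 0.95
ee_pos: [0.5943, 0.0369, 0.4051]
tcp_rot: [180.0, -0.0, 90.2]
wrist_force: [0.2, -0.9, 0.0]
opening: 0.0853
```

Run:
```python
from h import *
st()
snap("wrist","w2")
```

```text
t 0.95 [0.5943 0.0369 0.4051] [179.98  -0.    90.18] [ 0.2 -0.9  0. ] 0.0853 [ 3.5 11.4 17.3 95.9 -0.  93.4]
```

View pics/w2.png

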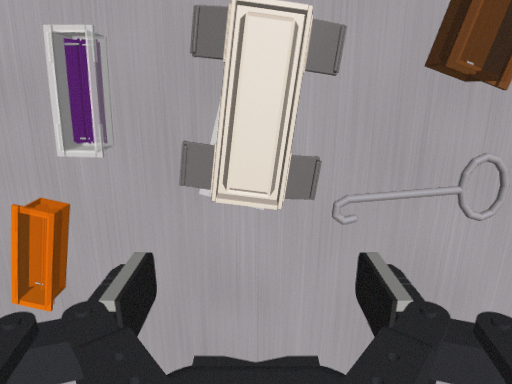

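```bash
python3 - <<'E'
from h import *
P=viewer.camera_params("wrist")
im=cv2.imread("pics/w2.png").astype(int)
m=((im[...,2]-im[...,0]>8)&(im.sum(2)>480)&(im[...,2]-im[...,0]<60)).astype(np.uint8)
m=cv2.morphologyEx(m,cv2.MORPH_OPEN,np.ones((3,3)))
cs,_=cv2.findContours(m,cv2.RETR_EXTERNAL,cv2.CHAIN_APPROX_NONE)
c=max(cs,key=cv2.contourArea); h=cv2.convexHull(c)
q=cv2.approxPolyDP(h,6,True).reshape(-1,2); print(q)
for z in(.08,.06): 
    X=plane(P,q,z); print(X.round(4).tolist()); 
X=plane(P,h.reshape(-1,2),.08)[:,:2].astype(np.float32); print(cv2.minAreaRect((X*1000)))
E
python3 - <<'E'
import cv2
im=cv2.imread("pics/w2.png");cv2.imwrite("pics/w2c.png",cv2.resize(im[0:225,160:360],None,fx=2.6,fy=2.6,interpolation=cv2.INTER_CUBIC))
E
```

```text
[[237   5]
 [303  14]
 [276 199]
 [218 193]]
[[0.5803, 0.172, 0.08], [0.6317, 0.1657, 0.08], [0.6132, 0.0141, 0.08], [0.5615, 0.0196, 0.08]]
[[0.5793, 0.1763, 0.06], [0.6342, 0.1696, 0.06], [0.6145, 0.0077, 0.06], [0.5592, 0.0136, 0.06]]
((596.8497314453125, 92.66738891601562), (154.21238708496094, 53.39118576049805), 82.82527923583984)
```

View pics/w2c.png

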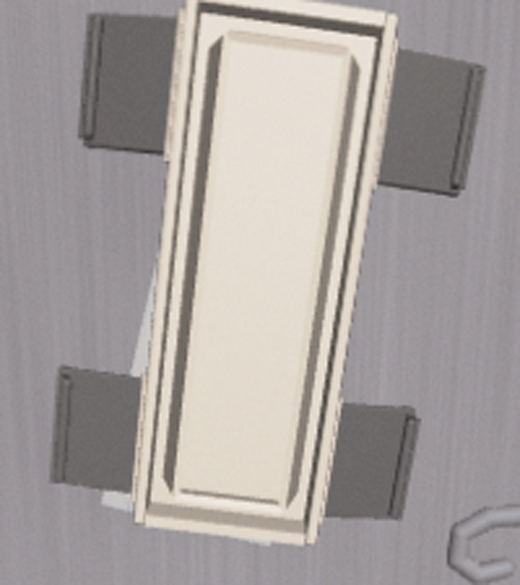

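Run:
```python
from h import *
P=viewer.camera_params("wrist")
q=np.array([[137,522],[312,543],[397,17],[188,2]])/2.6+[160,0]
X=plane(P,q,.08); print(X.round(4).tolist(), X.mean(0))
print(np.linalg.norm(np.diff(X,axis=0),axis=1))
v=(X[2]+X[3]-X[0]-X[1]); print("yaw of y axis from world y (ccw+)",np.degrees(np.arctan2(-v[0],v[1])))
b=plane(P,np.array([[102,498],[265,545],[157,250],[135,370]])/2.6+[160,0],.06); print(b.round(4).tolist())
print(np.degrees(np.arctan2(b[1,1]-b[0,1],b[1,0]-b[0,0])))
```

```text
[[0.5565, 0.0124, 0.08], [0.617, 0.0048, 0.08], [0.6391, 0.1712, 0.08], [0.5767, 0.175, 0.08]] [0.59730134 0.09083121 0.08      ]
[0.06096581 0.16788452 0.06253265]
yaw of y axis from world y (ccw+) -7.32771771942762
[[0.5414, 0.015, 0.06], [0.6011, -0.0031, 0.06], [0.5638, 0.1026, 0.06], [0.5551, 0.0618, 0.06]]
-16.88951464095083
```

>>> move_arm([
  {"claw":1,"travel":[2.7,0.15,2.0],"turn":0},
  {"claw":1,"travel":[2.7,0.15,2.0],"turn":7.15},
  {"claw":1,"travel":[0,0,4.1],"turn":0},
  {"claw":1,"travel":[0,0,4.1],"turn":0},
  {"claw":1,"travel":[0,0,2.0],"turn":0},
])

```text
time: 1.42
ee_pos: [0.5967, 0.0885, 0.2578]
tcp_rot: [-179.7, 0.1, 82.8]
wrist_force: [-0.9, 0.4, -0.9]
opening: 0.0852
```

>>> move_arm([
  {"claw":1,"travel":[0,0,1.0],"turn":0},
  {"claw":1,"travel":[0,0,0],"turn":0},
  {"claw":1,"travel":[0,0,0],"turn":0},
])

```text
time: 1.67
ee_pos: [0.5982, 0.0885, 0.254]
tcp_rot: [179.9, -0.0, 82.8]
wrist_force: [0.9, 0.4, 0.3]
opening: 0.0855
```

Run:
```python
from h import *
st()
snap("wrist","w3"); snap("side","s3",(190,130,340,290),4.5)
```

```text
t 1.67 [0.5982 0.0885 0.254 ] [ 1.7994e+02 -1.0000e-02  8.2800e+01] [0.9 0.4 0.3] 0.0855 [  8.4  12.1   1.4  79.2  -0.  105.6]
```

View pics/w3.png

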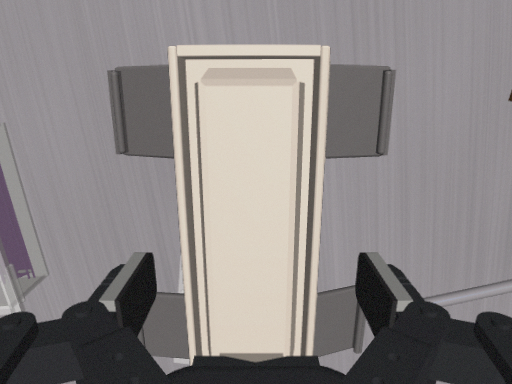

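View pics/s3.png

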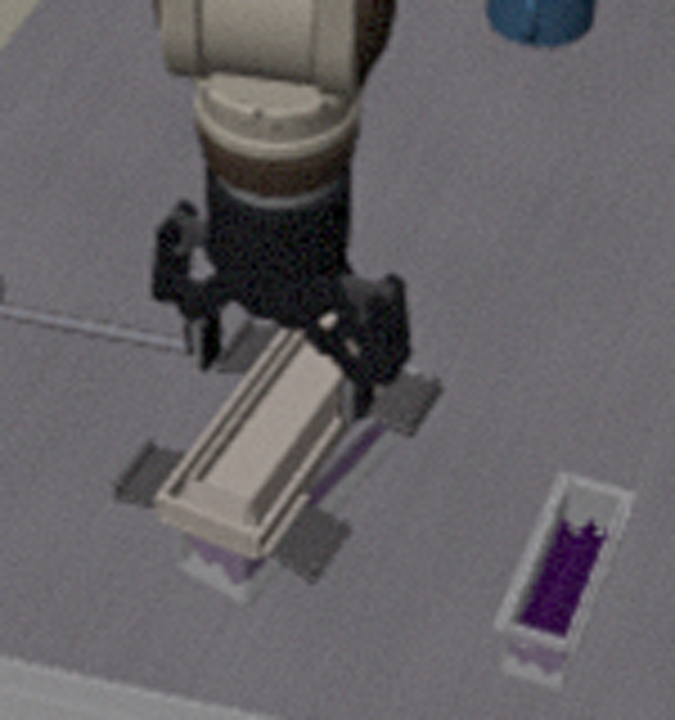

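>>> move_arm([
  {"claw":1,"travel":[0.2,-0.2,2.0],"turn":0},
  {"claw":1,"travel":[0,0,0.6],"turn":0},
  {"claw":1,"travel":[0,0,0],"turn":0},
  {"claw":-0.2,"travel":[0,0,0],"turn":0},
  {"claw":-0.2,"travel":[0,0,0],"turn":0},
], squeeze=30)

```text
time: 2.18
ee_pos: [0.5966, 0.0912, 0.2279]
tcp_rot: [179.9, -0.0, 82.8]
wrist_force: [1.1, 0.2, 1.9]
opening: 0.064
```

>>> move_arm([
  {"claw":-0.2,"travel":[0,0,0],"turn":0},
  {"claw":-0.2,"travel":[0,0,0],"turn":0},
  {"claw":-0.2,"travel":[0,0,0],"turn":0},
])

```text
time: 2.43
ee_pos: [0.5966, 0.0912, 0.2281]
tcp_rot: [179.9, -0.0, 82.8]
wrist_force: [0.2, -0.9, 5.3]
opening: 0.0633
```

Run:
```python
from h import *
st()
snap("scene","c4",(220,90,370,230),4.5); snap("side","s4",(190,130,340,290),4.5)
```

```text
t 2.43 [0.5966 0.0912 0.2281] [ 1.7989e+02 -2.0000e-02  8.2840e+01] [ 0.2 -0.9  5.3] 0.0633 [  8.7  12.4  -1.1  76.4  -0.  105.8]
```

View pics/c4.png

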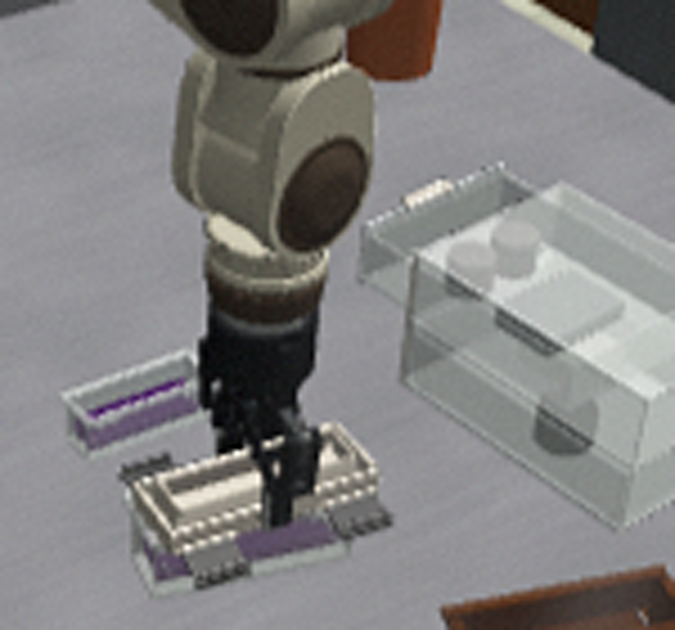

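View pics/s4.png

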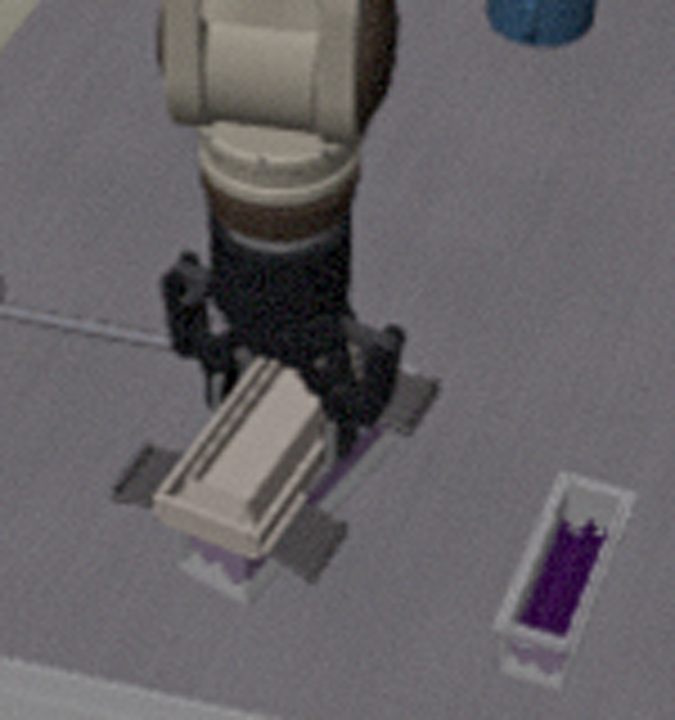

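>>> move_arm([
  {"claw":-0.2,"travel":[0,0,-2],"turn":0},
  {"claw":-0.2,"travel":[0,0,-3],"turn":0},
  {"claw":-0.2,"travel":[-3,0,-3],"turn":0},
  {"claw":-0.2,"travel":[-4,0,0],"turn":0},
  {"claw":-0.2,"travel":[-4,0,0],"turn":0},
])

```text
time: 2.95
ee_pos: [0.5828, -0.0178, 0.3086]
tcp_rot: [179.8, -0.0, 83.0]
wrist_force: [-0.1, 0.4, -2.5]
opening: 0.0633
```

>>> move_arm([
  {"claw":-0.2,"travel":[-4,0,0],"turn":0},
  {"claw":-0.2,"travel":[0,0,0],"turn":0},
  {"claw":-0.2,"travel":[0,0,0],"turn":0},
  {"claw":-0.2,"travel":[0,0,0],"turn":0},
])

```text
time: 3.28
ee_pos: [0.5777, -0.0572, 0.3062]
tcp_rot: [-180.0, -0.0, 82.8]
wrist_force: [0.6, 0.8, -1.7]
opening: 0.0634
```

Run:
```python
from h import *
st()
snap("scene","c5",(200,90,370,250),4); snap("side","s5",(180,100,350,290),4);snap("wrist","w5")
```

```text
t 3.28 [ 0.5777 -0.0572  0.3062] [-1.80e+02 -2.00e-02  8.28e+01] [ 0.6  0.8 -1.7] 0.0634 [-5.7  8.3  2.8 84.5  0.  91.5]
```

View pics/c5.png

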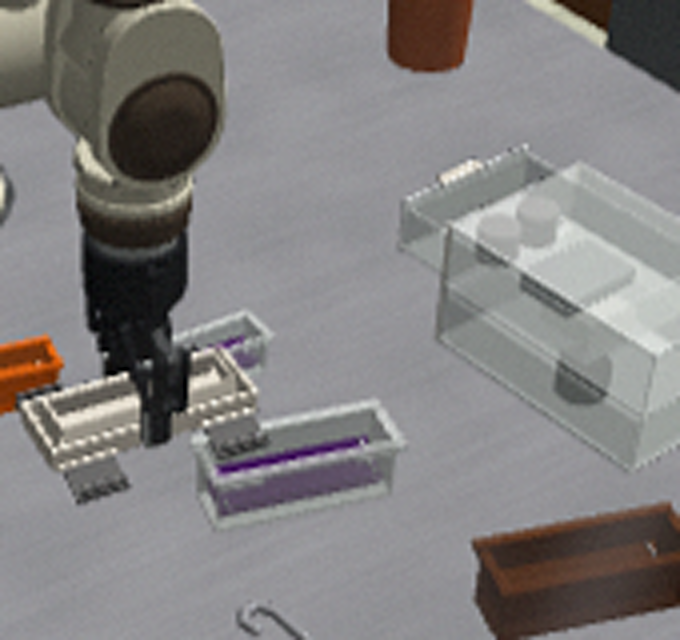

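View pics/s5.png

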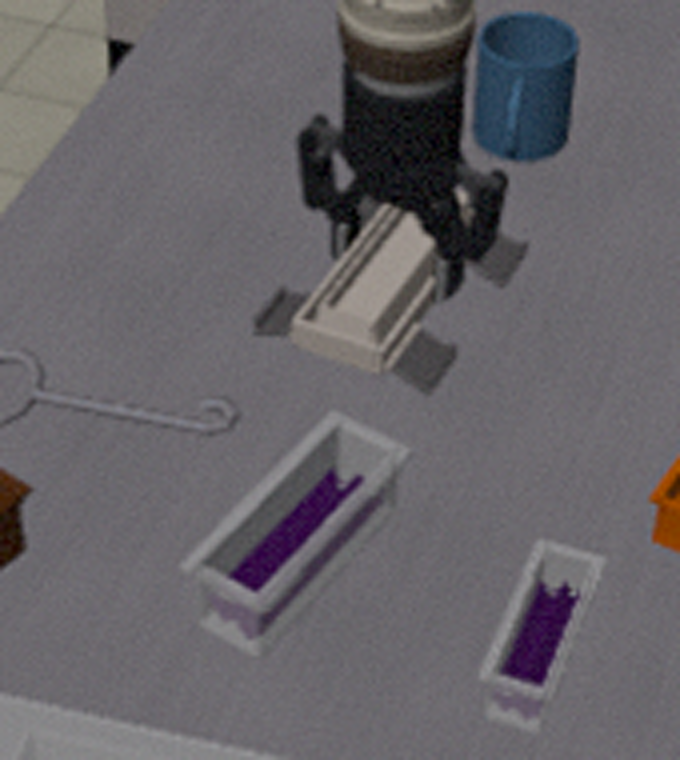

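View pics/w5.png

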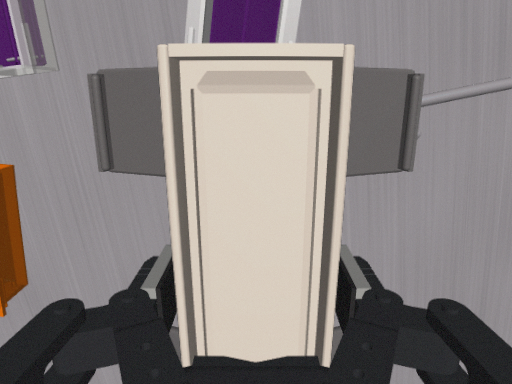

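Run:
```python
from h import *
S=viewer.camera_params("side");C=viewer.camera_params("scene")
q=np.array([[336,412],[408,452],[265,603],[183,567]])/4+[180,100]
X=plane(S,q,.06); print(X.round(4).tolist(),X.mean(0)); print(np.linalg.norm(np.diff(X,axis=0),axis=1))
v=X[3]+X[2]-X[0]-X[1]; print(np.degrees(np.arctan2(-v[0],v[1])))
q=np.array([[375,402],[405,443]])/4+[200,90]
print(plane(C,q,.06).round(4).tolist())
```

```text
[[0.5958, 0.0022, 0.06], [0.5387, 0.0211, 0.06], [0.5798, 0.174, 0.06], [0.638, 0.1646, 0.06]] [0.58806512 0.0904457  0.06      ]
[0.06009883 0.15832399 0.05893253]
-14.796021479593207
[[0.5868, 0.1748, 0.06], [0.6426, 0.163, 0.06]]
```

>>> move_arm([
  {"claw":-0.2,"travel":[0,0,0],"turn":7.1},
  {"claw":-0.2,"travel":[2.5,-2.5,0],"turn":0},
  {"claw":-0.2,"travel":[0,0,4],"turn":0},
  {"claw":-0.2,"travel":[0,0,3],"turn":0},
  {"claw":-0.2,"travel":[0,0,0],"turn":0},
], squeeze=20)

```text
time: 3.85
ee_pos: [0.5578, -0.0251, 0.2302]
tcp_rot: [-179.5, 0.1, 75.9]
wrist_force: [-1.6, 0.0, -1.9]
opening: 0.0635
```

Run:
```python
from h import *
st()
snap("scene","c6",(200,90,370,250),4); snap("side","s6",(180,100,350,290),4);snap("wrist","w6")
```

```text
t 3.85 [ 0.5578 -0.0251  0.2302] [-1.7953e+02  9.0000e-02  7.5890e+01] [-1.6  0.  -1.9] 0.0635 [ -2.6   6.6  -7.4  76.4   0.  101.5]
```

View pics/s6.png

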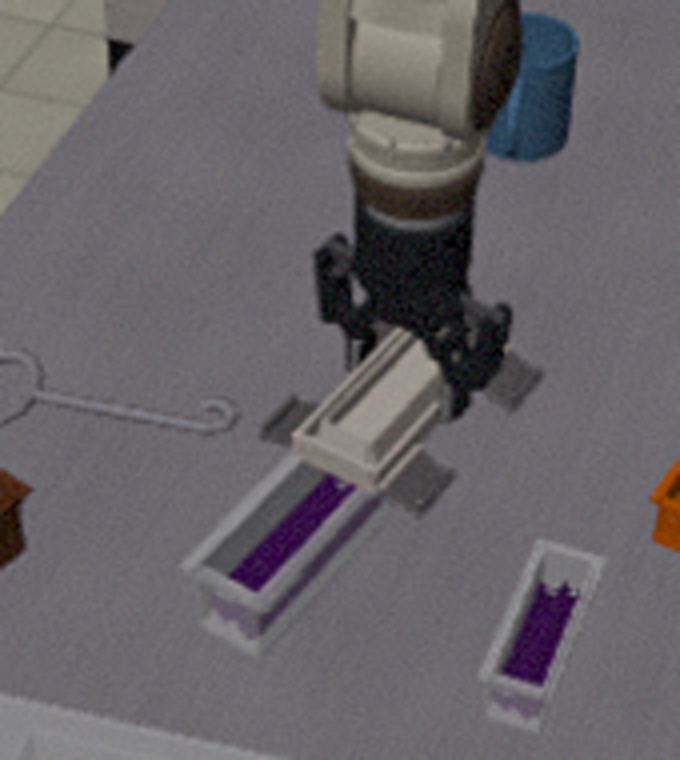

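View pics/c6.png

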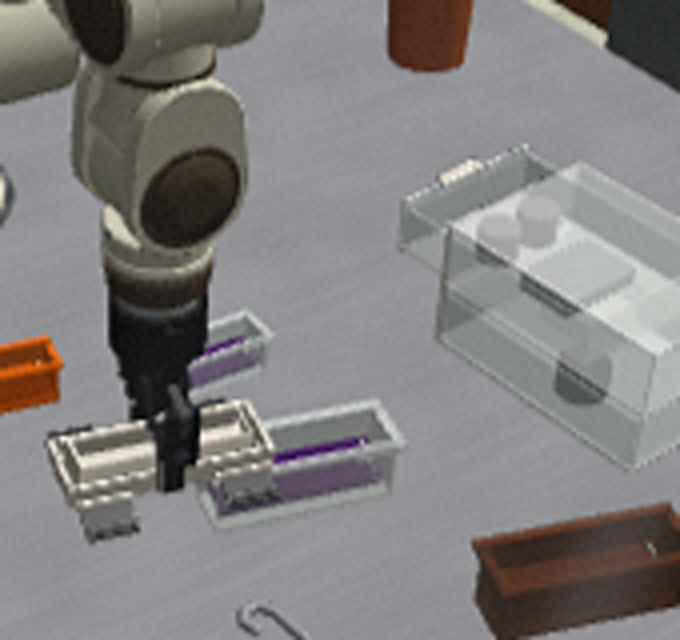

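>>> move_arm([
  {"claw":-0.2,"travel":[0,0,0.3],"turn":0},
  {"claw":-0.2,"travel":[0,0,0.3],"turn":0},
  {"claw":-0.2,"travel":[0,0,0.3],"turn":0},
  {"claw":-0.2,"travel":[0,0,0.3],"turn":0},
])

```text
time: 4.33
ee_pos: [0.56, -0.0272, 0.2255]
tcp_rot: [179.9, 0.0, 75.7]
wrist_force: [-3.7, -5.9, 11.5]
opening: 0.0634
```

Run:
```python
from h import *
st()
snap("scene","c7",(200,90,370,250),4); snap("side","s7",(180,100,350,290),4)
```

```text
t 4.33 [ 0.56   -0.0272  0.2255] [1.7986e+02 4.0000e-02 7.5720e+01] [-3.7 -5.9 11.5] 0.0634 [-2.800e+00  6.700e+00 -7.900e+00  7.530e+01 -1.000e-01  1.015e+02]
```

View pics/c7.png

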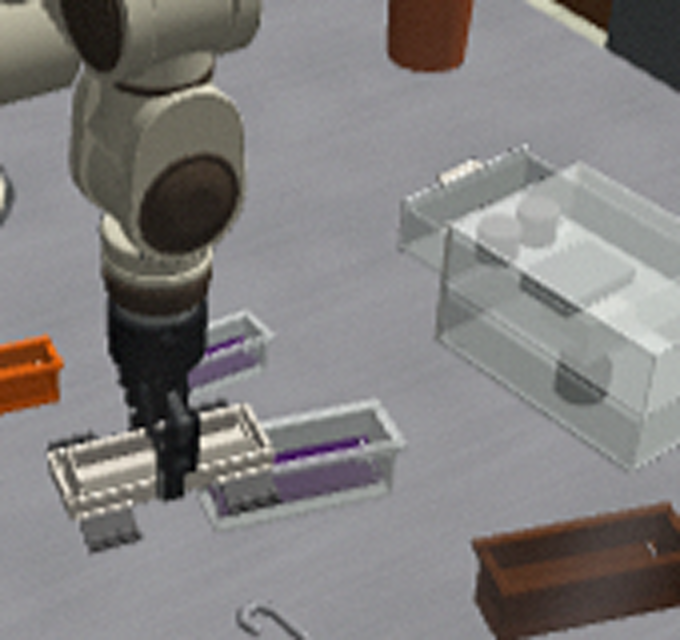

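>>> move_arm([
  {"claw":-0.2,"travel":[0,0,0.2],"turn":0},
  {"claw":-0.2,"travel":[0,0,0.3],"turn":0},
  {"claw":-0.2,"travel":[0,0,0.3],"turn":0},
  {"claw":-0.2,"travel":[0,0,0.3],"turn":0},
  {"claw":-0.2,"travel":[0,0,0],"turn":0},
])

```text
time: 4.85
ee_pos: [0.5598, -0.0277, 0.2146]
tcp_rot: [179.9, 0.1, 75.7]
wrist_force: [-3.2, -6.6, 8.0]
opening: 0.0632
```

Run:
```python
from h import *
st()
snap("scene","c8",(200,90,370,250),4); snap("side","s8",(180,100,350,290),4)
```

```text
t 4.85 [ 0.5598 -0.0277  0.2146] [1.7985e+02 9.0000e-02 7.5680e+01] [-3.2 -6.6  8. ] 0.0632 [-2.800e+00  7.000e+00 -8.800e+00  7.410e+01 -1.000e-01  1.015e+02]
```

View pics/c8.png

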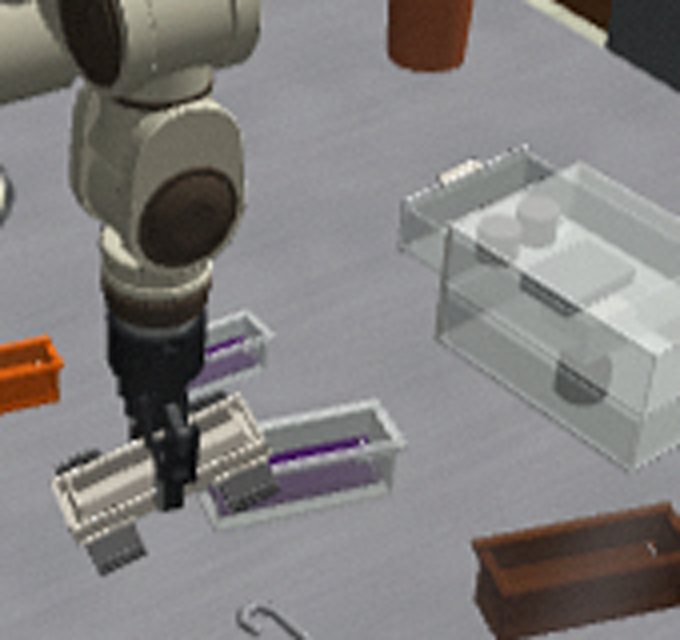

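View pics/s8.png

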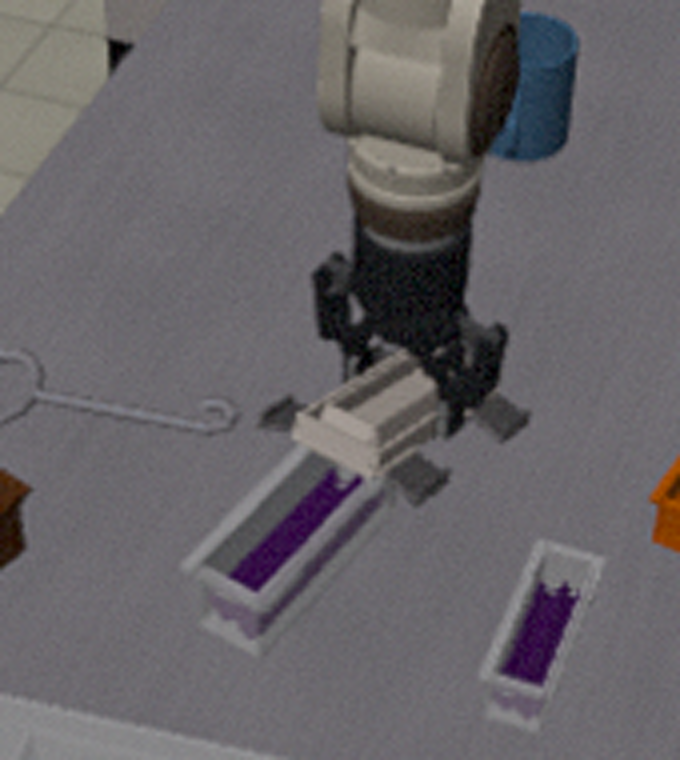

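>>> move_arm([
  {"claw":-0.2,"travel":[0,0,0.3],"turn":0},
  {"claw":-0.2,"travel":[0,0,0.3],"turn":0},
  {"claw":-0.2,"travel":[0,0,0.2],"turn":0},
  {"claw":-0.2,"travel":[0,0,0],"turn":0},
])

```text
time: 5.28
ee_pos: [0.56, -0.0274, 0.2067]
tcp_rot: [179.8, 0.0, 75.7]
wrist_force: [-1.5, -4.9, 7.5]
opening: 0.0635
```

Run:
```python
from h import *
st()
snap("scene","c9",(200,90,370,250),4); snap("side","s9",(180,100,350,290),4)
```

```text
t 5.28 [ 0.56   -0.0274  0.2067] [1.7985e+02 4.0000e-02 7.5690e+01] [-1.5 -4.9  7.5] 0.0635 [-2.800e+00  7.200e+00 -9.500e+00  7.320e+01 -1.000e-01  1.015e+02]
```

View pics/c9.png

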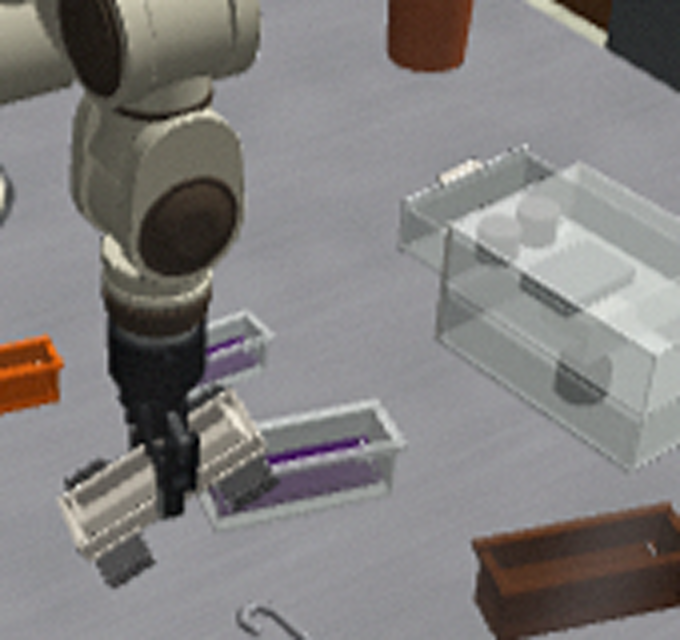

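>>> move_arm([
  {"claw":-0.2,"travel":[0,0,0.2],"turn":0},
  {"claw":-0.2,"travel":[0,0,0.0],"turn":0},
])

```text
time: 5.55
ee_pos: [0.56, -0.0273, 0.2049]
tcp_rot: [179.8, 0.0, 75.7]
wrist_force: [-3.0, -3.2, 10.1]
opening: 0.0635
```

>>> move_arm([
  {"claw":-0.2,"travel":[0,0,0.2],"turn":0},
  {"claw":-0.2,"travel":[0,0,0.0],"turn":0},
])

```text
time: 5.72
ee_pos: [0.5599, -0.0273, 0.2047]
tcp_rot: [179.8, 0.0, 75.7]
wrist_force: [-10.3, -3.7, 21.8]
opening: 0.0635
```

Run:
```python
from h import *
st()
snap("scene","c10",(200,150,300,250),6); snap("side","s10",(180,100,350,290),4)
```

```text
t 5.72 [ 0.5599 -0.0273  0.2047] [179.78   0.    75.71] [-10.3  -3.7  21.8] 0.0635 [ -2.8   7.2  -9.7  72.9  -0.  101.5]
```

View pics/c10.png

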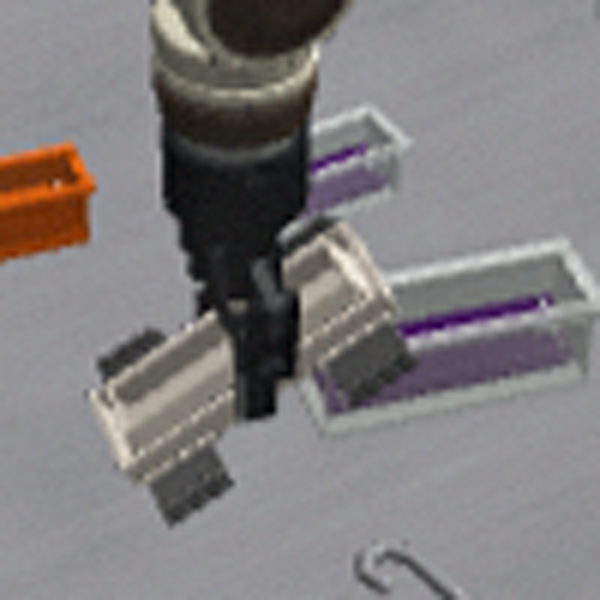

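View pics/s10.png

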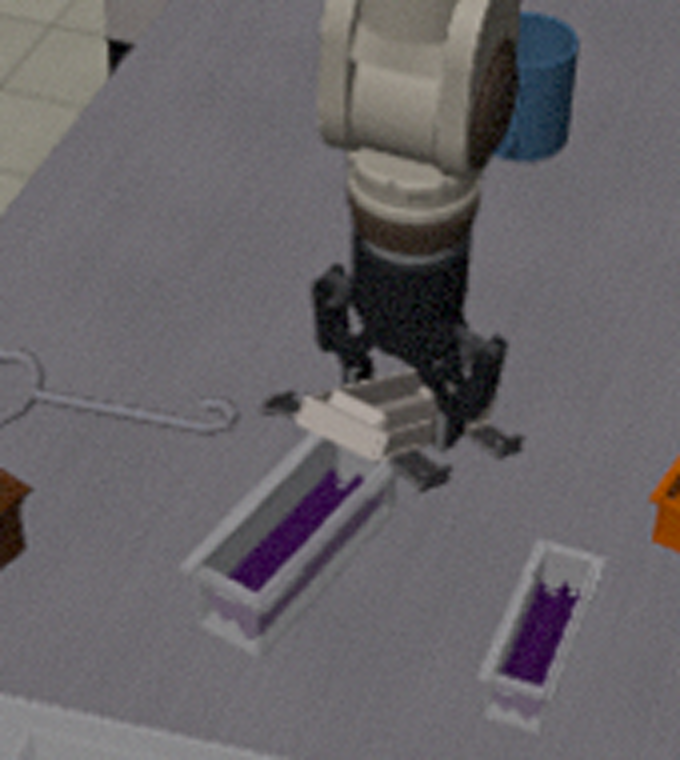

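>>> move_arm([
  {"claw":-0.2,"travel":[0,0,-0.25],"turn":0},
  {"claw":-0.2,"travel":[0,0,0],"turn":0},
  {"claw":0.6,"travel":[0,0,0],"turn":0},
  {"claw":1,"travel":[0,0,0],"turn":0},
  {"claw":1,"travel":[0,0,0],"turn":0},
])

```text
time: 6.23
ee_pos: [0.5595, -0.0266, 0.2032]
tcp_rot: [-180.0, -0.0, 75.8]
wrist_force: [1.1, 0.5, -0.1]
opening: 0.0854
```

Run:
```python
from h import *
st()
snap("scene","c11",(200,150,300,250),6); snap("side","s11",(180,100,350,290),4)
```

```text
t 6.23 [ 0.5595 -0.0266  0.2032] [-179.96   -0.     75.75] [ 1.1  0.5 -0.1] 0.0854 [ -2.7   7.3  -9.7  73.    0.  101.5]
```

View pics/c11.png

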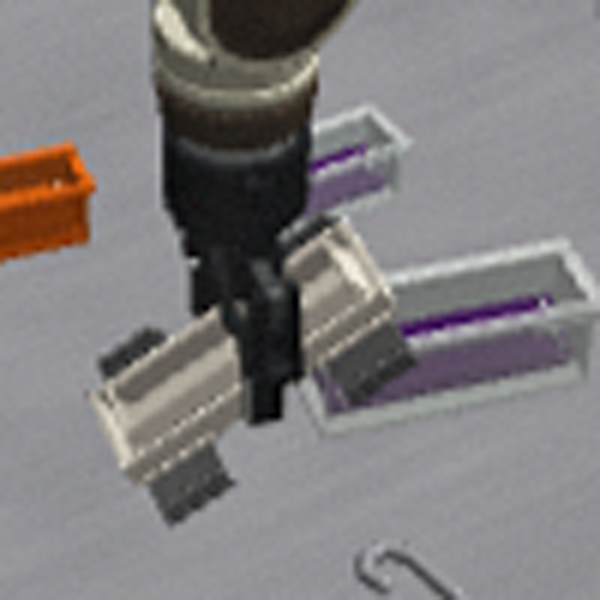

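View pics/s11.png

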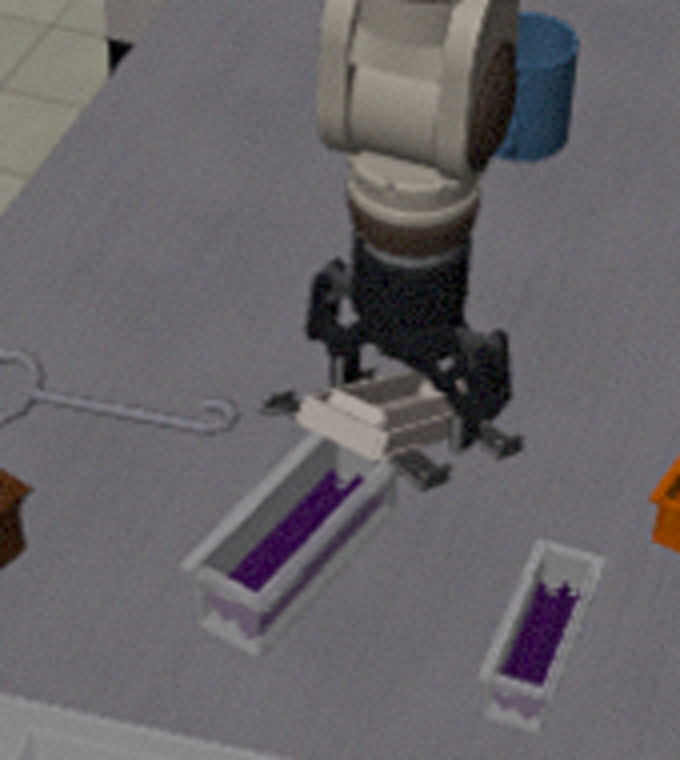

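>>> move_arm([
  {"claw":1,"travel":[0,0,-3],"turn":0},
  {"claw":1,"travel":[0,0,-4],"turn":0},
  {"claw":1,"travel":[-3.6,0,0],"turn":0},
  {"claw":-1,"travel":[-3.6,0,0],"turn":0},
  {"claw":-1,"travel":[-3.6,0,0],"turn":0},
])

```text
time: 6.75
ee_pos: [0.5328, -0.132, 0.2743]
tcp_rot: [179.9, -0.0, 75.9]
wrist_force: [0.7, -0.1, -0.3]
opening: 0.0638
```

>>> move_arm([
  {"claw":-1,"travel":[0,0,0],"turn":0},
  {"claw":-1,"travel":[0,0,3],"turn":0},
  {"claw":-1,"travel":[0,0,3],"turn":0},
  {"claw":-1,"travel":[0,0,2],"turn":0},
  {"claw":-1,"travel":[0,0,0],"turn":0},
])

```text
time: 7.17
ee_pos: [0.5314, -0.1309, 0.1889]
tcp_rot: [-179.6, -0.0, 75.7]
wrist_force: [-0.7, -0.1, -0.6]
opening: 0.0005
```

Run:
```python
from h import *
st()
snap("scene","c12",(180,130,300,250),5); snap("side","s12",(180,80,350,270),4)
snap("wrist","w12")
```

```text
t 7.17 [ 0.5314 -0.1309  0.1889] [-179.59   -0.     75.74] [-0.7 -0.1 -0.6] 0.0005 [-13.8   6.3 -12.4  71.6   0.   90.4]
```

View pics/c12.png

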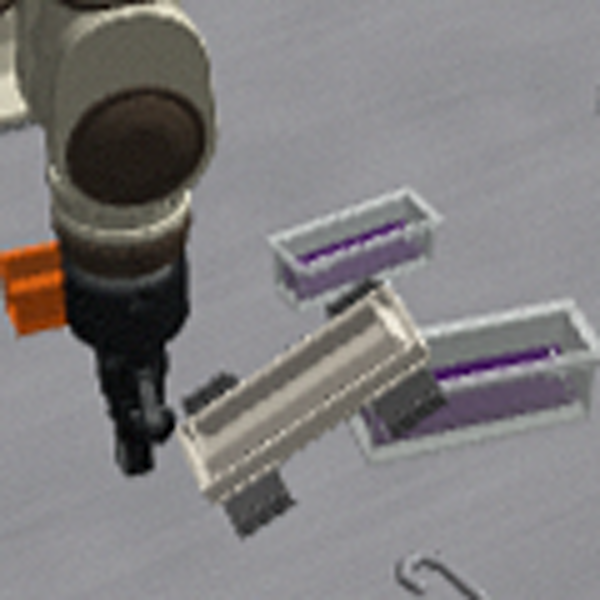

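View pics/w12.png

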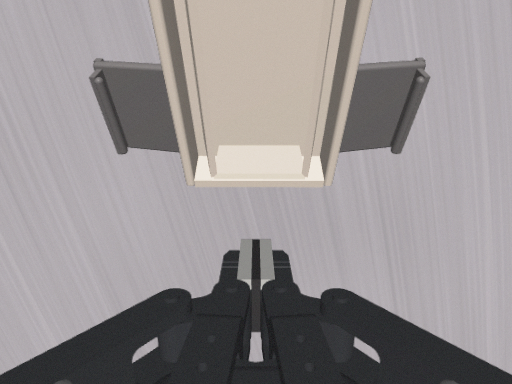

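>>> move_arm([
  {"claw":-1,"travel":[0,0,0.8],"turn":0},
  {"claw":-1,"travel":[0.6,0,0],"turn":0},
  {"claw":-1,"travel":[0.7,0,0],"turn":0},
  {"claw":-1,"travel":[0.7,0,0],"turn":0},
  {"claw":-1,"travel":[0.7,0,0],"turn":0},
])

```text
time: 7.73
ee_pos: [0.5399, -0.1044, 0.1861]
tcp_rot: [180.0, 0.0, 75.8]
wrist_force: [-0.9, -1.5, -0.9]
opening: -0.0001
```

>>> move_arm([
  {"claw":-1,"travel":[0.6,0,0],"turn":0},
  {"claw":-1,"travel":[0.6,0,0],"turn":0},
  {"claw":-1,"travel":[0.6,0,0],"turn":0},
  {"claw":-1,"travel":[0,0,0],"turn":0},
])

```text
time: 8.07
ee_pos: [0.5444, -0.0866, 0.1857]
tcp_rot: [180.0, -0.0, 75.8]
wrist_force: [-0.1, 0.1, 0.5]
opening: 0.0002
```

Run:
```python
from h import *
st()
snap("scene","c13",(180,130,300,250),5); snap("side","s13",(180,80,350,270),4)
snap("wrist","w13")
```

```text
t 8.07 [ 0.5444 -0.0866  0.1857] [ 1.800e+02 -3.000e-02  7.581e+01] [-0.1  0.1  0.5] 0.0002 [ -9.    6.7 -12.4  70.9   0.   95.1]
```

View pics/c13.png

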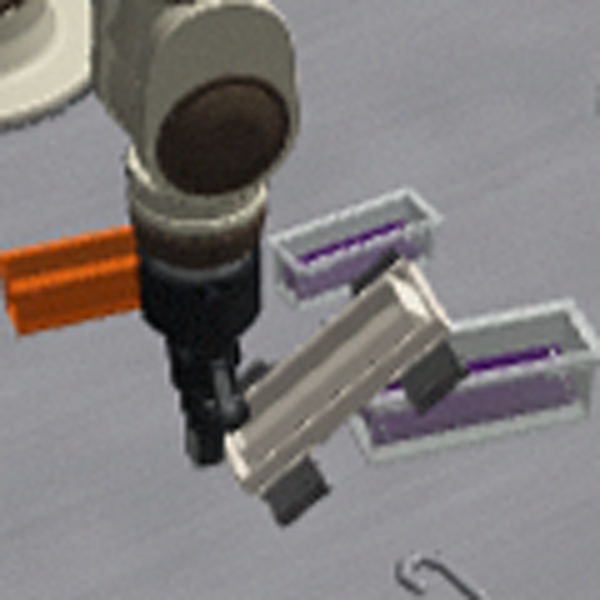

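View pics/w13.png

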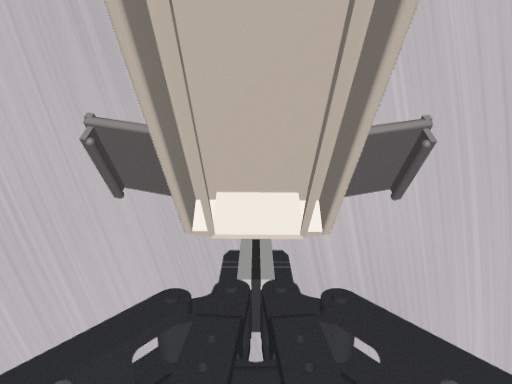

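>>> move_arm([
  {"claw":-1,"travel":[0.6,0,0.3],"turn":0},
  {"claw":-1,"travel":[0.6,0,0],"turn":0},
  {"claw":-1,"travel":[0.6,0,0],"turn":0},
  {"claw":-1,"travel":[0.6,0,0],"turn":0},
  {"claw":-1,"travel":[0,0,0],"turn":0},
])

```text
time: 8.63
ee_pos: [0.5502, -0.0633, 0.1825]
tcp_rot: [-180.0, -0.0, 75.8]
wrist_force: [-0.9, 0.7, -0.3]
opening: 0.0004
```

Run:
```python
from h import *
st()
snap("scene","c14",(180,130,300,250),5); snap("side","s14",(180,80,350,270),4)
```

```text
t 8.63 [ 0.5502 -0.0633  0.1825] [-1.7998e+02 -3.0000e-02  7.5810e+01] [-0.9  0.7 -0.3] 0.0004 [ -6.6   7.2 -12.2  70.6   0.   97.6]
```

View pics/c14.png

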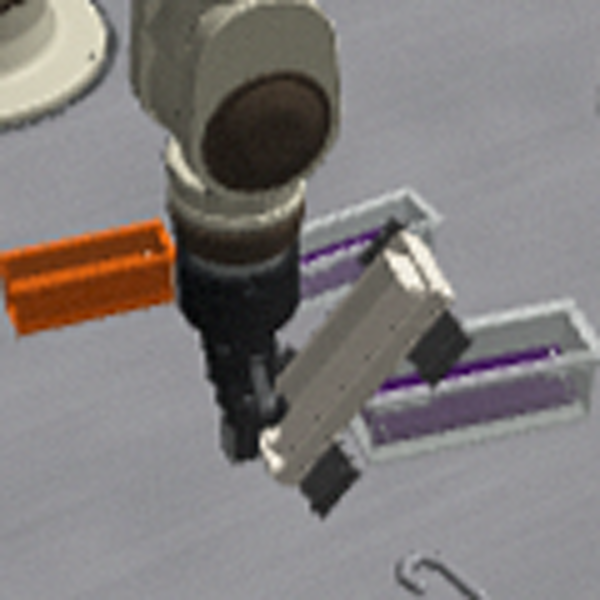

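View pics/s14.png

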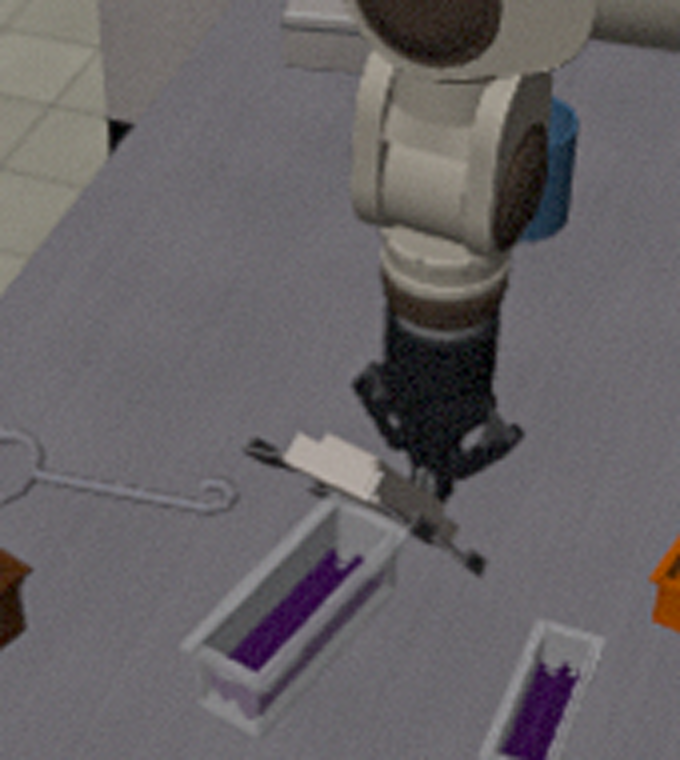

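>>> move_arm([
  {"claw":-1,"travel":[0.4,0,0],"turn":0},
  {"claw":-1,"travel":[0.4,0,0],"turn":0},
  {"claw":-1,"travel":[0.4,0,0],"turn":0},
  {"claw":-1,"travel":[0.4,0,0],"turn":0},
  {"claw":-1,"travel":[0,0,0],"turn":0},
])

```text
time: 9.15
ee_pos: [0.5541, -0.0483, 0.1827]
tcp_rot: [-180.0, -0.0, 75.8]
wrist_force: [-0.7, -0.4, -0.6]
opening: -0.0001
```

Run:
```python
from h import *
st()
snap("scene","c15",(180,130,300,250),5); snap("wrist","w15")
```

```text
t 9.15 [ 0.5541 -0.0483  0.1827] [-1.800e+02 -2.000e-02  7.578e+01] [-0.7 -0.4 -0.6] -0.0001 [ -5.    7.5 -11.9  70.6   0.   99.2]
```

View pics/c15.png

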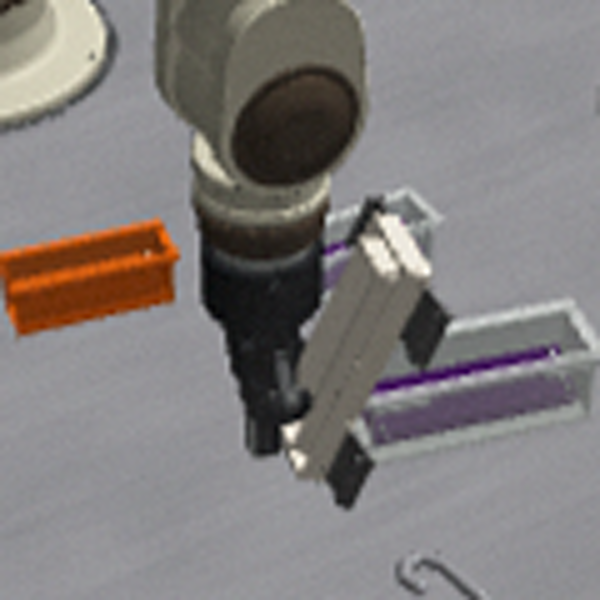

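View pics/w15.png

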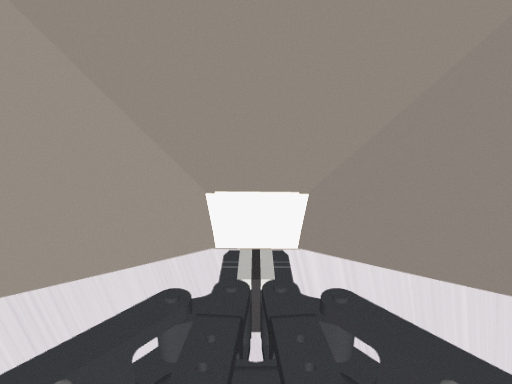

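>>> move_arm([
  {"claw":-1,"travel":[0.3,0,0],"turn":0},
  {"claw":-1,"travel":[0.3,0,0],"turn":0},
  {"claw":-1,"travel":[0.3,0,0],"turn":0},
  {"claw":-1,"travel":[0,0,0],"turn":0},
])

```text
time: 9.58
ee_pos: [0.5562, -0.0398, 0.1826]
tcp_rot: [-180.0, -0.0, 75.8]
wrist_force: [-0.4, -0.8, -1.1]
opening: -0.0002
```

Run:
```python
from h import *
st()
snap("scene","c16",(180,130,300,250),5); snap("side","s16",(180,80,350,270),4)
```

```text
t 9.58 [ 0.5562 -0.0398  0.1826] [-1.800e+02 -2.000e-02  7.577e+01] [-0.4 -0.8 -1.1] -0.0002 [ -4.1   7.7 -11.7  70.7   0.  100.1]
```

View pics/c16.png

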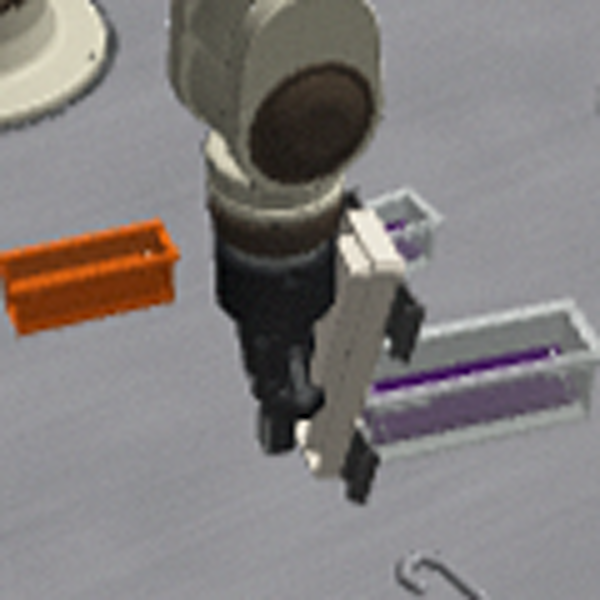

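View pics/s16.png

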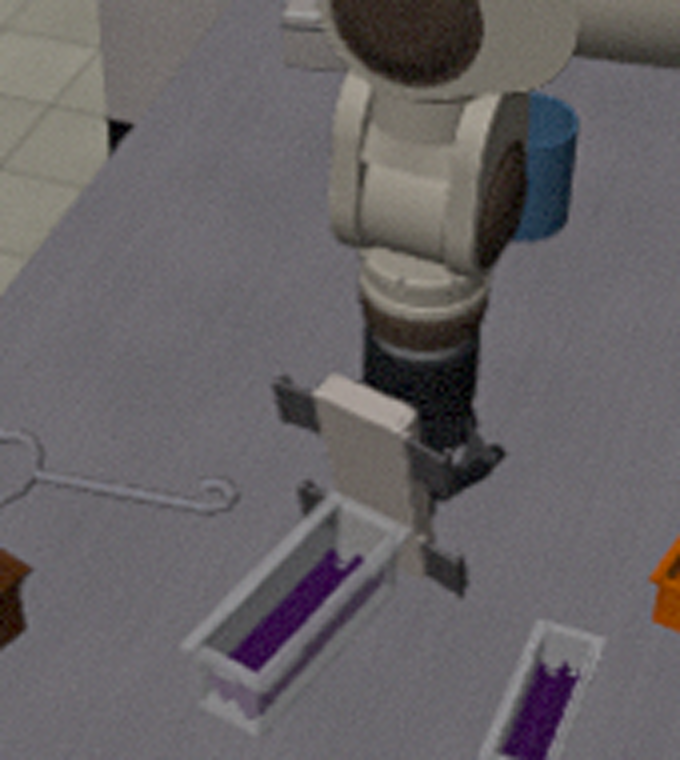

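>>> move_arm([
  {"claw":-1,"travel":[0.2,0,0],"turn":0},
  {"claw":-1,"travel":[0.2,0,0],"turn":0},
  {"claw":-1,"travel":[0,0,0],"turn":0},
])

```text
time: 9.93
ee_pos: [0.557, -0.0371, 0.1828]
tcp_rot: [180.0, 0.2, 75.7]
wrist_force: [-2.6, -8.7, 0.6]
opening: -0.0
```

Run:
```python
from h import *
st()
snap("scene","c17",(180,130,300,250),5)
```

```text
t 9.93 [ 0.557  -0.0371  0.1828] [1.7999e+02 1.7000e-01 7.5690e+01] [-2.6 -8.7  0.6] -0.0 [ -3.8   7.8 -11.6  70.7  -0.2 100.5]
```

View pics/c17.png

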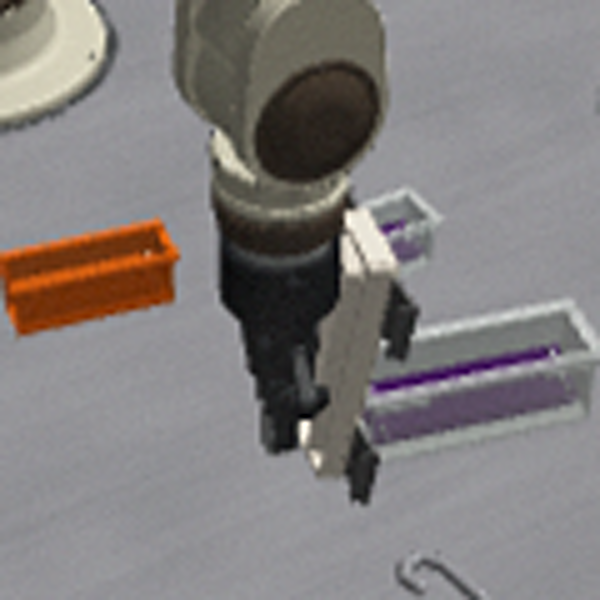

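>>> move_arm([
  {"claw":-1,"travel":[-0.4,0,0],"turn":0},
  {"claw":-1,"travel":[-0.4,0,0],"turn":0},
  {"claw":-1,"travel":[-0.6,0,0],"turn":0},
  {"claw":-1,"travel":[0,0,0],"turn":0},
])

```text
time: 10.32
ee_pos: [0.5535, -0.0507, 0.1827]
tcp_rot: [180.0, -0.0, 75.7]
wrist_force: [-1.1, -0.0, -0.0]
opening: 0.0001
```

Run:
```python
from h import *
st()
snap("scene","c18",(180,130,300,250),5); snap("side","s18",(180,80,350,270),4)
```

```text
t 10.32 [ 0.5535 -0.0507  0.1827] [ 1.800e+02 -1.000e-02  7.572e+01] [-1.1 -0.  -0. ] 0.0001 [ -5.2   7.4 -11.9  70.6   0.   99. ]
```

View pics/c18.png

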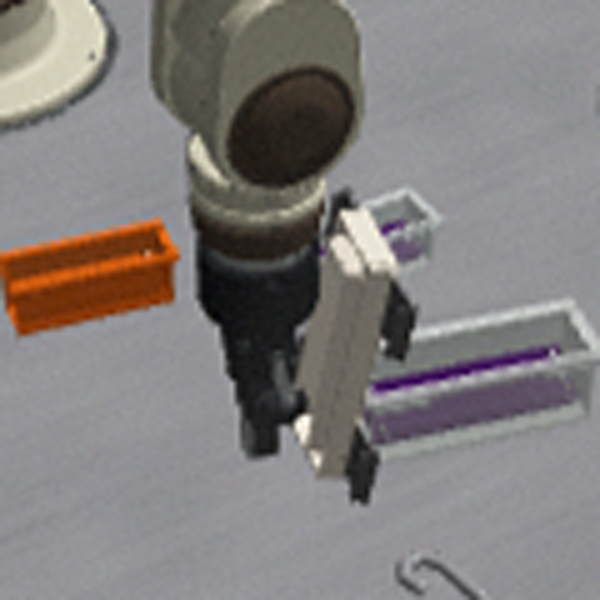

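View pics/s18.png

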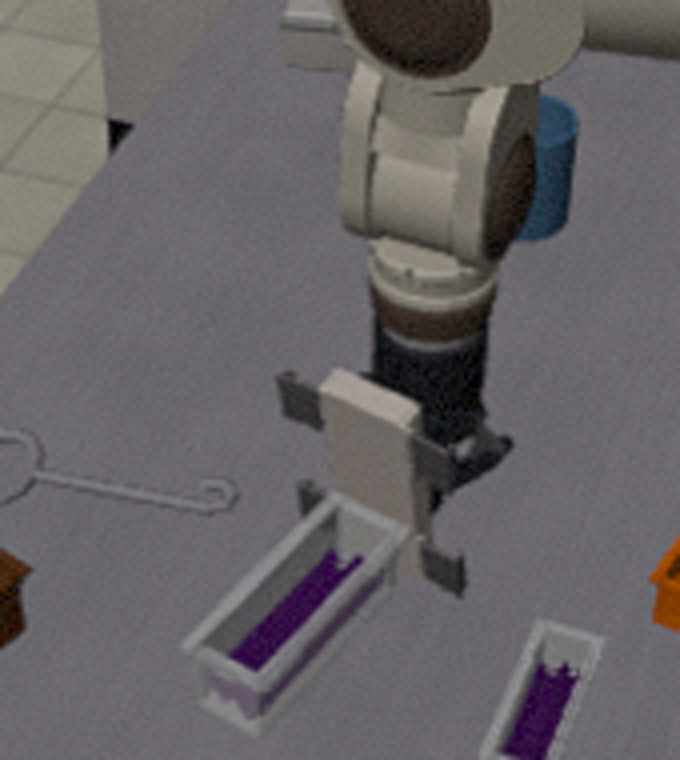

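```bash
cat >> h.py <<'E'
def tri(P1,a,P2,b):
    o1,d1=ray(P1,[a]);o2,d2=ray(P2,[b]);d1=d1[0];d2=d2[0]
    t=np.linalg.lstsq(np.c_[d1,-d2],o2-o1,rcond=None)[0]
    p,q=o1+d1*t[0],o2+d2*t[1]; return (p+q)/2,np.linalg.norm(p-q)
E
python3 - <<'E'
from h import *
S=viewer.camera_params("side");C=viewer.camera_params("scene")
print(tri(C,[180+400/5,130+268/5],S,[180+318/4,80+388/4]))
print(tri(C,[180+375/5,130+208/5],S,[180+412/4,80+420/4]))
E
```

```text
(array([0.60322777, 0.02118357, 0.16523213]), np.float64(0.002515033404272014))
(array([0.54109095, 0.03818862, 0.16866947]), np.float64(0.014085178255121285))
```

>>> move_arm([
  {"claw":-1,"travel":[-3,0,0],"turn":0},
  {"claw":-1,"travel":[-1,0,-4],"turn":0},
  {"claw":1,"travel":[0,0,-4.1],"turn":-7},
  {"claw":1,"travel":[0,0,-4.1],"turn":-7},
  {"claw":1,"travel":[0,0,-4.1],"turn":-7},
])

```text
time: 10.83
ee_pos: [0.5434, -0.0888, 0.3476]
tcp_rot: [180.0, -0.0, 97.1]
wrist_force: [1.1, 0.4, -0.6]
opening: 0.0356
```

>>> move_arm([
  {"claw":1,"travel":[0,0,-1],"turn":-7},
  {"claw":1,"travel":[0,0,0],"turn":-7},
  {"claw":1,"travel":[0,0,0],"turn":-7},
  {"claw":1,"travel":[0,0,0],"turn":-7},
  {"claw":1,"travel":[0,0,0],"turn":-7},
])

```text
time: 11.25
ee_pos: [0.5439, -0.0885, 0.3558]
tcp_rot: [180.0, 0.0, 132.1]
wrist_force: [0.5, -0.1, 1.2]
opening: 0.0852
```

>>> move_arm([
  {"claw":1,"travel":[0,0,0],"turn":-7},
  {"claw":1,"travel":[0,0,0],"turn":-7},
  {"claw":1,"travel":[0,0,0],"turn":-7},
  {"claw":1,"travel":[0,0,0],"turn":-6.5},
  {"claw":1,"travel":[0,0,0],"turn":0},
])

```text
time: 11.67
ee_pos: [0.5439, -0.0885, 0.3557]
tcp_rot: [180.0, 0.0, 159.6]
wrist_force: [0.1, -0.4, -1.0]
opening: 0.0854
```

Run:
```python
from h import *
st()
snap("scene","c19",(180,90,300,250),4); snap("side","s19",(180,60,350,250),4)
```

```text
t 11.67 [ 0.5439 -0.0885  0.3557] [179.99   0.   159.55] [ 0.1 -0.4 -1. ] 0.0854 [-9.2  4.4  4.  89.6  0.  11.2]
```

View pics/c19.png

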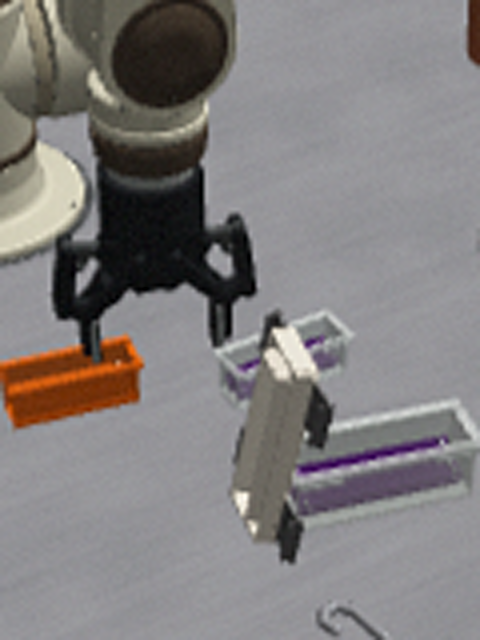

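View pics/s19.png

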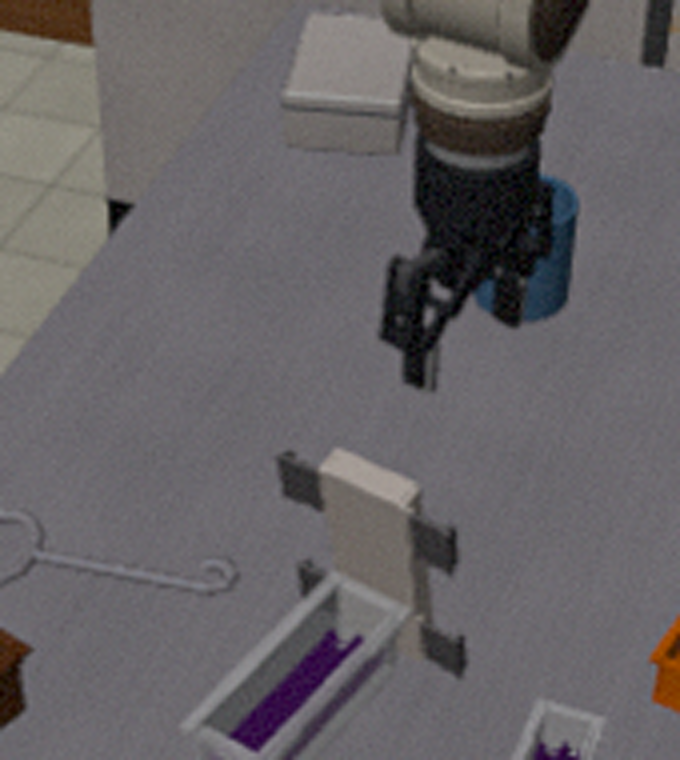

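>>> move_arm([
  {"claw":1,"travel":[0,0,0],"turn":-6.2},
  {"claw":1,"travel":[0.1,3.6,0],"turn":0},
  {"claw":1,"travel":[0.1,3.6,0],"turn":0},
  {"claw":1,"travel":[0.1,3.5,0],"turn":0},
  {"claw":1,"travel":[0,0,0],"turn":0},
])

```text
time: 12.18
ee_pos: [0.5685, 0.0201, 0.3553]
tcp_rot: [179.9, -0.0, 165.4]
wrist_force: [0.7, -0.5, -0.7]
opening: 0.0859
```

Run:
```python
from h import *
st()
snap("scene","c20",(180,90,300,250),4); snap("wrist","w20")
```

```text
t 12.18 [0.5685 0.0201 0.3553] [ 1.7991e+02 -1.0000e-02  1.6543e+02] [ 0.7 -0.5 -0.7] 0.0859 [ 2.   6.8  6.6 89.8  0.1 16.6]
```

View pics/c20.png

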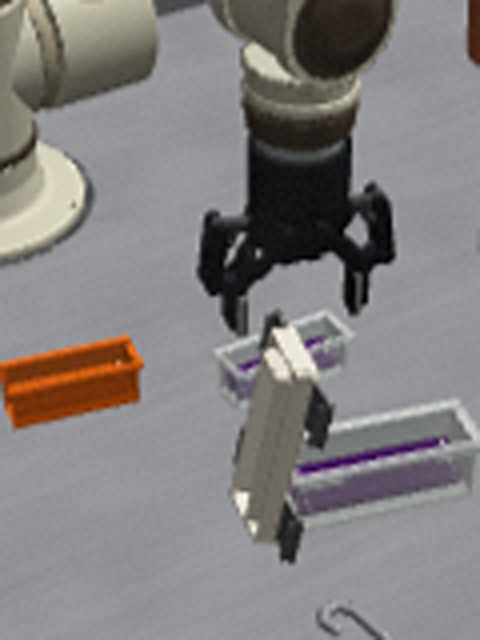

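View pics/w20.png

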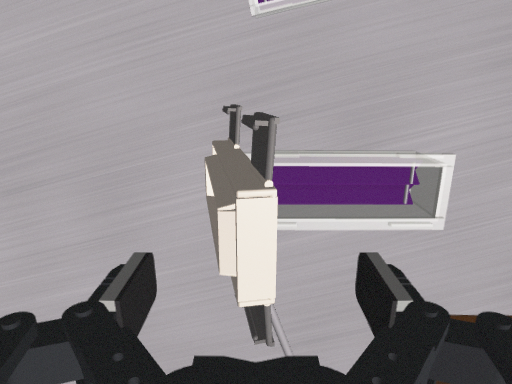

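>>> move_arm([
  {"claw":1,"travel":[0,0,3],"turn":0},
  {"claw":1,"travel":[0,0,3],"turn":0},
  {"claw":1,"travel":[0,-1.2,0],"turn":0},
  {"claw":1,"travel":[0,-0.8,0],"turn":0},
  {"claw":1,"travel":[0,0,0],"turn":0},
])

```text
time: 12.7
ee_pos: [0.5624, -0.0059, 0.2971]
tcp_rot: [-180.0, 0.1, 165.3]
wrist_force: [0.0, 0.1, 0.0]
opening: 0.0855
```

Run:
```python
from h import *
st()
snap("scene","c21",(180,90,300,250),4)
```

```text
t 12.70 [ 0.5624 -0.0059  0.2971] [-1.7999e+02  6.0000e-02  1.6527e+02] [0.  0.1 0. ] 0.0855 [-0.6  5.8 -0.9 83.2 -0.  14.1]
```

View pics/c21.png

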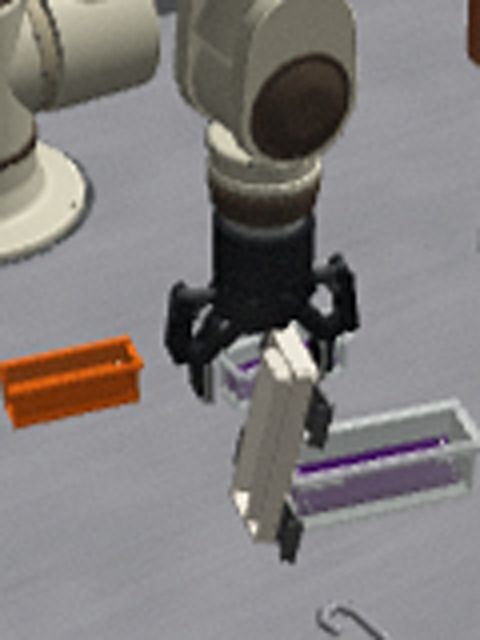

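>>> move_arm([
  {"claw":1,"travel":[0,-0.6,0],"turn":0},
  {"claw":1,"travel":[0,-0.6,0],"turn":0},
  {"claw":1,"travel":[0,-0.6,0],"turn":0},
  {"claw":1,"travel":[0,-0.6,0],"turn":0},
  {"claw":1,"travel":[0,0,0],"turn":0},
])

```text
time: 13.17
ee_pos: [0.5565, -0.028, 0.296]
tcp_rot: [-180.0, 0.0, 165.4]
wrist_force: [0.4, -0.2, 0.4]
opening: 0.0854
```

Run:
```python
from h import *
st()
snap("scene","c22",(180,90,300,250),4)
```

```text
t 13.17 [ 0.5565 -0.028   0.296 ] [-1.7999e+02  2.0000e-02  1.6540e+02] [ 0.4 -0.2  0.4] 0.0854 [-2.9  5.2 -1.7 83.1 -0.  11.7]
```

View pics/c22.png

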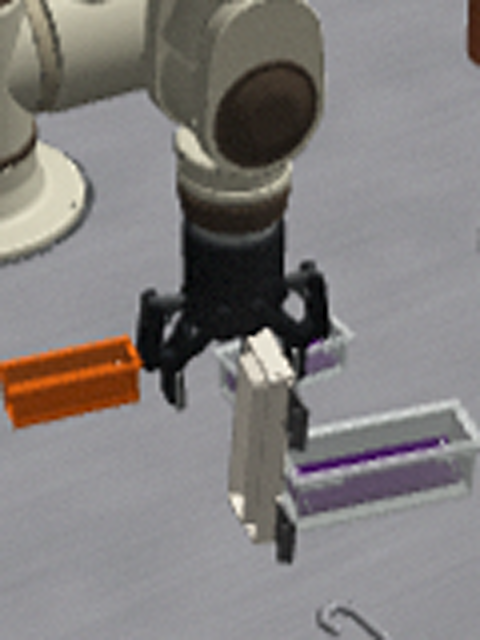

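>>> move_arm([
  {"claw":1,"travel":[0,-0.6,0],"turn":0},
  {"claw":1,"travel":[0,-0.6,0],"turn":0},
  {"claw":1,"travel":[0,-0.5,0],"turn":0},
  {"claw":1,"travel":[0,0,0],"turn":0},
  {"claw":1,"travel":[0,0,0],"turn":0},
])

```text
time: 13.63
ee_pos: [0.5524, -0.0438, 0.2956]
tcp_rot: [180.0, -0.0, 165.4]
wrist_force: [0.7, 0.2, -0.2]
opening: 0.0857
```

Run:
```python
from h import *
st()
snap("scene","c23",(180,90,300,250),4)
```

```text
t 13.63 [ 0.5524 -0.0438  0.2956] [180.    -0.   165.42] [ 0.7  0.2 -0.2] 0.0857 [-4.5  4.8 -2.2 83.   0.  10.1]
```

View pics/c23.png

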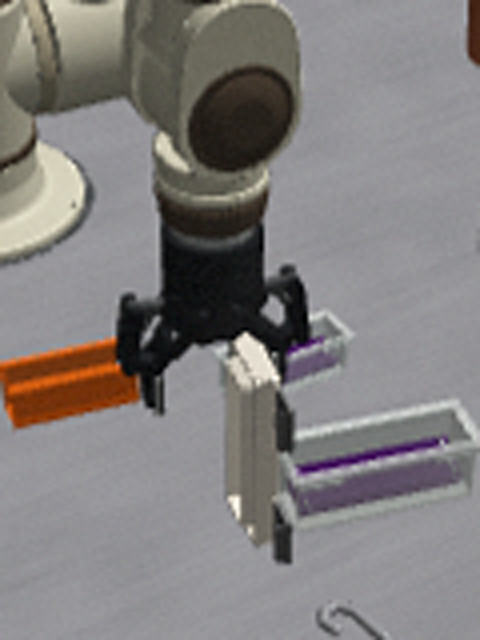

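>>> move_arm([
  {"claw":1,"travel":[0,0.8,0],"turn":0},
  {"claw":1,"travel":[0,0,0],"turn":0},
  {"claw":1,"travel":[0,0,0],"turn":0},
  {"claw":1,"travel":[0,0,0],"turn":0},
  {"claw":1,"travel":[0,0,0],"turn":0},
])

```text
time: 14.1
ee_pos: [0.5545, -0.0355, 0.2956]
tcp_rot: [-180.0, -0.0, 165.5]
wrist_force: [0.0, -0.0, 0.3]
opening: 0.0855
```

Run:
```python
from h import *
st()
snap("scene","c24",(180,90,300,250),4); snap("side","s24",(180,60,350,250),4)
```

```text
t 14.10 [ 0.5545 -0.0355  0.2956] [-180.     -0.    165.47] [ 0.  -0.   0.3] 0.0855 [-3.7  5.  -2.  83.  -0.  10.9]
```

View pics/c24.png

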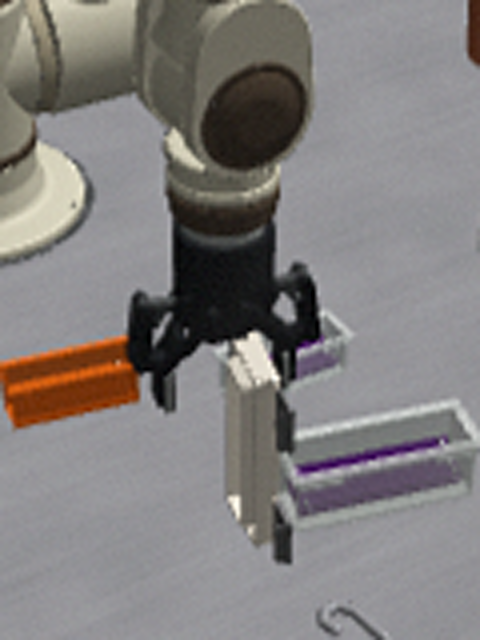

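View pics/s24.png

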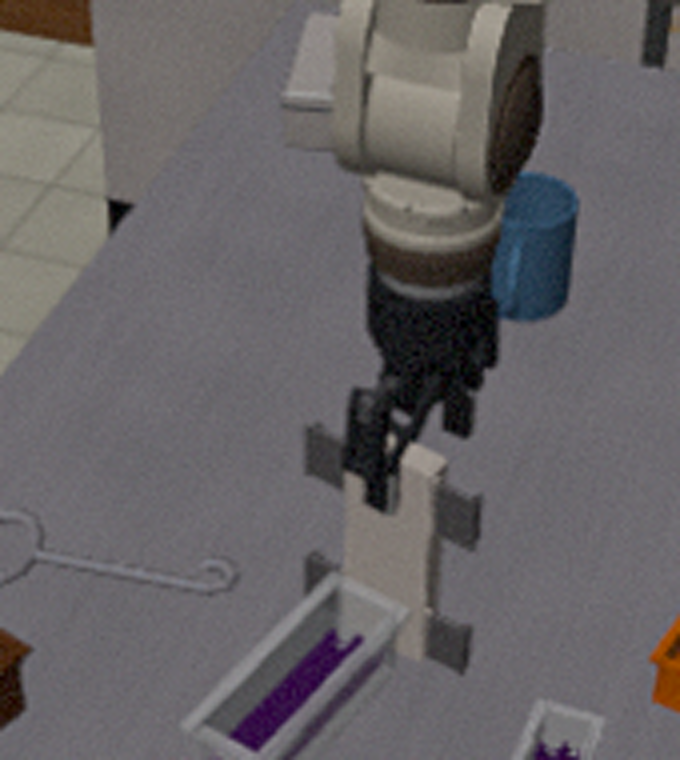

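>>> move_arm([
  {"claw":1,"travel":[1.2,0,0],"turn":0},
  {"claw":1,"travel":[0,-1.0,0],"turn":0},
  {"claw":1,"travel":[0,-0.5,0],"turn":0},
  {"claw":1,"travel":[0,-0.5,0],"turn":0},
  {"claw":1,"travel":[0,0,0],"turn":0},
])

```text
time: 14.62
ee_pos: [0.5379, -0.0532, 0.2957]
tcp_rot: [-180.0, 0.0, 165.4]
wrist_force: [0.0, -0.3, 0.6]
opening: 0.0853
```

>>> move_arm([
  {"claw":1,"travel":[0,-0.4,0],"turn":0},
  {"claw":1,"travel":[0,-0.4,0],"turn":0},
  {"claw":1,"travel":[0,0,0],"turn":0},
  {"claw":1,"travel":[0,0,0],"turn":0},
])

```text
time: 14.95
ee_pos: [0.5359, -0.06, 0.2956]
tcp_rot: [-180.0, -0.0, 165.4]
wrist_force: [1.1, 0.5, 0.4]
opening: 0.0855
```

Run:
```python
from h import *
st()
snap("scene","c25",(180,90,300,250),4)
```

```text
t 14.95 [ 0.5359 -0.06    0.2956] [-180.     -0.    165.42] [1.1 0.5 0.4] 0.0855 [-6.4  2.7 -4.4 82.9 -0.   8.2]
```

View pics/c25.png

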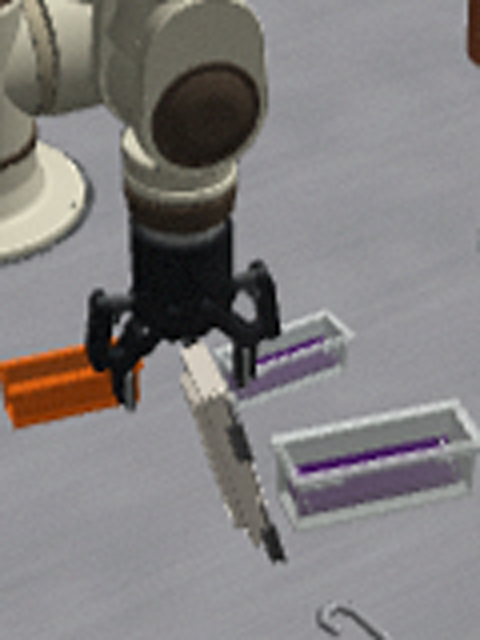

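>>> move_arm([
  {"claw":1,"travel":[0,-1.0,0.4],"turn":0},
  {"claw":1,"travel":[0,-1.0,0.4],"turn":0},
  {"claw":1,"travel":[0,-1.0,0.5],"turn":0},
  {"claw":1,"travel":[0,-0.9,0.6],"turn":0},
  {"claw":1,"travel":[0,-0.9,0.6],"turn":0},
])

```text
time: 15.42
ee_pos: [0.5233, -0.1075, 0.2698]
tcp_rot: [-180.0, -0.0, 165.4]
wrist_force: [0.5, -0.0, 0.5]
opening: 0.0851
```

>>> move_arm([
  {"claw":1,"travel":[0,-0.9,0.6],"turn":0},
  {"claw":1,"travel":[0,-0.8,0.7],"turn":0},
  {"claw":1,"travel":[0,-0.8,0.7],"turn":0},
  {"claw":1,"travel":[0,0,0],"turn":0},
])

```text
time: 15.75
ee_pos: [0.5168, -0.1317, 0.2488]
tcp_rot: [-180.0, -0.1, 165.4]
wrist_force: [-0.2, -0.4, 0.1]
opening: 0.0858
```

Run:
```python
from h import *
st()
snap("scene","c26",(150,90,300,250),4)
```

```text
t 15.75 [ 0.5168 -0.1317  0.2488] [-1.7999e+02 -1.3000e-01  1.6538e+02] [-0.2 -0.4  0.1] 0.0858 [-14.3   2.6  -9.6  77.9  -0.    0.3]
```

View pics/c26.png

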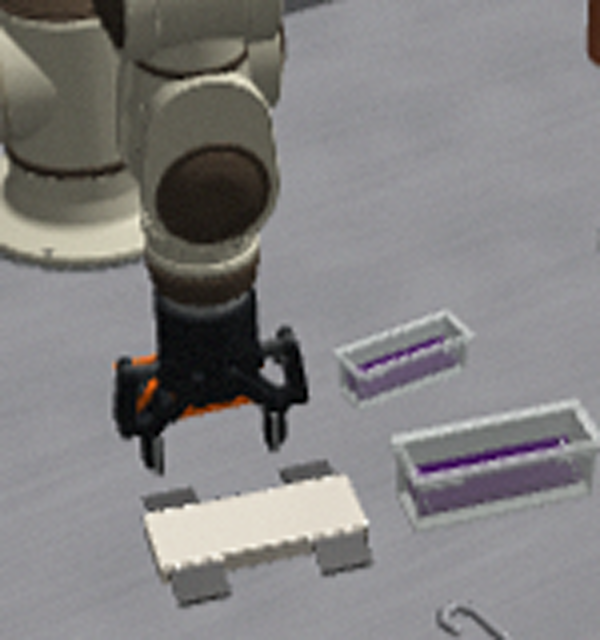

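Run:
```python
from h import *
C=viewer.camera_params("scene")
q=np.array([[145,512],[348,475],[370,528],[165,572]])/4+[150,90]
X=plane(C,q,.028); print(X.round(4).tolist(),X.mean(0))
v=X[1]+X[2]-X[0]-X[3]; print(np.degrees(np.arctan2(-v[0],v[1])))
```

```text
[[0.4841, -0.1792, 0.028], [0.533, -0.0167, 0.028], [0.5969, -0.0361, 0.028], [0.5542, -0.198, 0.028]] [ 0.54202511 -0.10751467  0.028     ]
-15.769813188641374
```

>>> move_arm([
  {"claw":1,"travel":[0,0,-4],"turn":7},
  {"claw":1,"travel":[0,0,-4],"turn":7},
  {"claw":1,"travel":[0,0,-4],"turn":7},
  {"claw":1,"travel":[0,0,-3],"turn":7},
  {"claw":1,"travel":[0,0,0],"turn":7},
])

```text
time: 16.22
ee_pos: [0.5177, -0.1301, 0.4081]
tcp_rot: [179.7, 0.5, 130.1]
wrist_force: [1.2, -0.3, -0.1]
opening: 0.0853
```

>>> move_arm([
  {"claw":1,"travel":[0,0,0],"turn":7},
  {"claw":1,"travel":[0,0,0],"turn":7},
  {"claw":1,"travel":[0,0,0],"turn":7},
  {"claw":1,"travel":[0,0,0],"turn":7},
  {"claw":1,"travel":[0,0,0],"turn":7},
])

```text
time: 16.63
ee_pos: [0.5176, -0.1301, 0.4011]
tcp_rot: [180.0, 0.0, 95.1]
wrist_force: [-0.0, -0.5, 0.2]
opening: 0.0851
```

>>> move_arm([
  {"claw":1,"travel":[0,0,0],"turn":7},
  {"claw":1,"travel":[0,0,0],"turn":7},
  {"claw":1,"travel":[0,0,0],"turn":6},
  {"claw":1,"travel":[0,0,0],"turn":0},
])

```text
time: 16.97
ee_pos: [0.5176, -0.1301, 0.401]
tcp_rot: [180.0, -0.0, 75.2]
wrist_force: [0.6, -0.8, -0.2]
opening: 0.0856
```

Run:
```python
from h import *
st()
snap("wrist","w27")
```

```text
t 16.97 [ 0.5176 -0.1301  0.401 ] [ 1.7997e+02 -1.0000e-02  7.5210e+01] [ 0.6 -0.8 -0.2] 0.0856 [-14.1   2.6   7.2  94.5   0.   90.7]
```

View pics/w27.png

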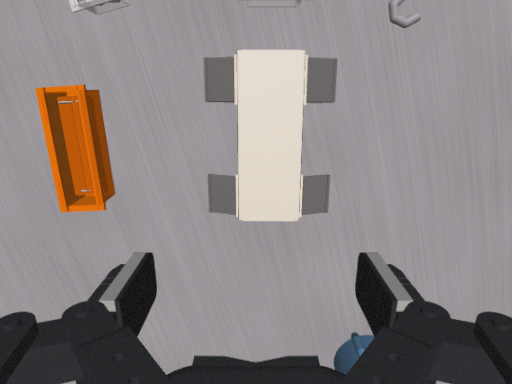

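```bash
cat >> h.py <<'E'
def camat(P0,pos0,rot0,pos,rot):
    R0=Ro.from_euler("xyz",rot0,degrees=True);R=Ro.from_euler("xyz",rot,degrees=True)
    rel=R0.inv()*Ro.from_euler("xyz",P0["rotation"],degrees=True); t=R0.inv().apply(P0["xyz"]-pos0)
    Q=dict(P0); Q["xyz"]=pos+R.apply(t); Q["rotation"]=(R*rel).as_euler("xyz",degrees=True); return Q
def pose(X):
    v=X[2]+X[3]-X[0]-X[1]; return X.mean(0).round(4),round(np.degrees(np.arctan2(-v[0],v[1])),2),np.linalg.norm(np.diff(X,axis=0),axis=1).round(4)
E
python3 - <<'E'
from h import *
o=status.get_obs();W=viewer.camera_params("wrist")
im=cv2.imread("pics/w27.png").astype(int)
m=((im[...,2]-im[...,0]>8)&(im.sum(2)>600)&(im[...,2]-im[...,0]<60)).astype(np.uint8)
cs,_=cv2.findContours(m,cv2.RETR_EXTERNAL,cv2.CHAIN_APPROX_NONE)
c=max(cs,key=cv2.contourArea)
q=cv2.boxPoints(cv2.minAreaRect(c)); print(q)
X=plane(W,c.reshape(-1,2),.028)[:,:2]*1000; print(cv2.minAreaRect(X.astype(np.float32)))
print(pose(plane(W,[[240,220],[301,220],[305,50],[237,50]],.028)))
Q=camat(W,o["ee_pos"],o["tcp_rot"],np.array([0.5685,.0201,.3553]),[179.91,-.01,165.43])
im=cv2.imread("pics/w20.png");cv2.imwrite("pics/w20c.png",cv2.resize(im[130:250,200:470],None,fx=2.9,fy=2.9,interpolation=cv2.INTER_CUBIC))
np.save("Q20.npy",Q,allow_pickle=True)
E
```

```text
[[237.  50.]
 [307.  50.]
 [307. 220.]
 [237. 220.]]
((539.1765747070312, -110.94009399414062), (168.6424102783203, 65.51288604736328), 75.54546356201172)
(array([ 0.539 , -0.1109,  0.028 ]), np.float64(-13.93), array([0.0647, 0.1687, 0.0631]))
```

View pics/w20c.png

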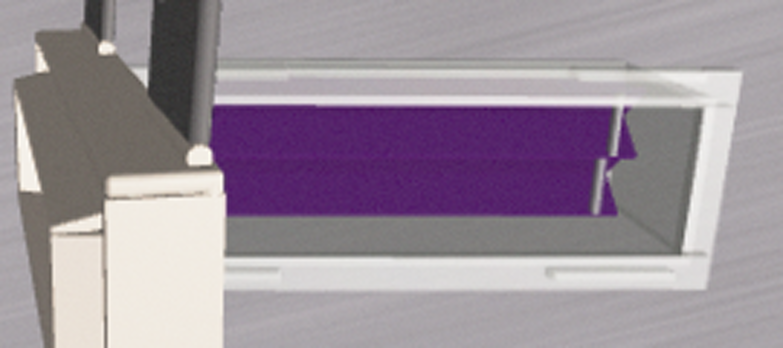

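>>> move_arm([
  {"claw":1,"travel":[4.1,0.3,0],"turn":0},
  {"claw":1,"travel":[4.1,0.3,0],"turn":0},
  {"claw":1,"travel":[4.1,0.3,0],"turn":0},
  {"claw":1,"travel":[4.1,0.3,0],"turn":0},
  {"claw":1,"travel":[4.1,0.2,0],"turn":0},
])

```text
time: 17.43
ee_pos: [0.5828, 0.0665, 0.4009]
tcp_rot: [180.0, -0.0, 75.7]
wrist_force: [0.4, -0.6, 0.6]
opening: 0.0854
```

>>> move_arm([
  {"claw":1,"travel":[2.5,0,0],"turn":0},
  {"claw":1,"travel":[0,0,0],"turn":0},
  {"claw":1,"travel":[0,0,0],"turn":0},
  {"claw":1,"travel":[0,0,0],"turn":0},
])

```text
time: 17.77
ee_pos: [0.5888, 0.0886, 0.4007]
tcp_rot: [-180.0, 0.0, 75.6]
wrist_force: [0.5, -0.4, 0.8]
opening: 0.085
```

Run:
```python
from h import *
st()
im,P=snap("wrist","w28"); np.save("P28.npy",P,allow_pickle=True)
cv2.imwrite("pics/w28c.png",cv2.resize(im[30:290,150:360],None,fx=2.3,fy=2.3,interpolation=cv2.INTER_CUBIC))
```

```text
t 17.77 [0.5888 0.0886 0.4007] [-1.800e+02  1.000e-02  7.561e+01] [ 0.5 -0.4  0.8] 0.085 [  8.6  11.3  16.7  95.4  -0.  113. ]
```

View pics/w28.png

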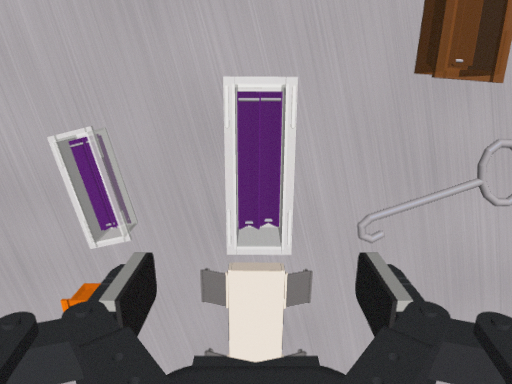

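View pics/w28c.png

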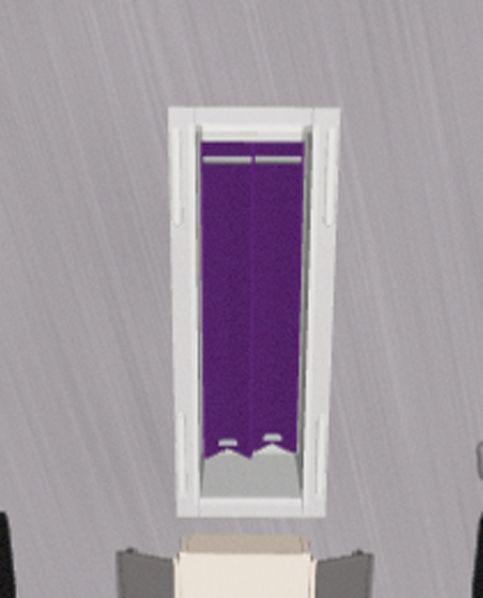

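Run:
```python
from h import *
P=np.load("P28.npy",allow_pickle=True).item()
q=np.array([[177,515.5],[326,516.5],[341,108],[168,107]])/2.3+[150,30]
print(pose(plane(P,q,.06)))
q=np.array([[195,497],[308,499],[311,133],[198,133]])/2.3+[150,30] # opening
print(pose(plane(P,q,.06)))
```

```text
(array([0.5931, 0.0868, 0.06  ]), np.float64(-14.62), array([0.0643, 0.1676, 0.0644]))
(array([0.593 , 0.0865, 0.06  ]), np.float64(-14.66), array([0.0484, 0.1503, 0.0424]))
```

>>> move_arm([
  {"claw":1,"travel":[-4.1,0,0],"turn":0},
  {"claw":1,"travel":[-4.1,0,0],"turn":0},
  {"claw":1,"travel":[-4.1,0.1,2],"turn":0},
  {"claw":1,"travel":[-4.1,0,4],"turn":0},
  {"claw":1,"travel":[-4.1,0,4],"turn":0},
])

```text
time: 18.23
ee_pos: [0.5436, -0.0877, 0.3246]
tcp_rot: [179.8, -0.0, 75.4]
wrist_force: [0.5, -0.9, -0.1]
opening: 0.0853
```

>>> move_arm([
  {"claw":1,"travel":[0,0,4],"turn":0},
  {"claw":1,"travel":[0,0,4],"turn":0},
  {"claw":1,"travel":[0,0,0],"turn":0},
  {"claw":1,"travel":[0,0,0],"turn":0},
])

```text
time: 18.57
ee_pos: [0.5436, -0.0857, 0.2435]
tcp_rot: [-179.8, 0.0, 75.4]
wrist_force: [0.2, 0.9, 1.2]
opening: 0.0855
```

Run:
```python
from h import *
st()
im,P=snap("wrist","w29"); np.save("P29.npy",P,allow_pickle=True)
```

```text
t 18.57 [ 0.5436 -0.0857  0.2435] [-1.7981e+02  2.0000e-02  7.5400e+01] [0.2 0.9 1.2] 0.0855 [-9.   5.1 -7.6 77.5 -0.  95.6]
```

View pics/w29.png

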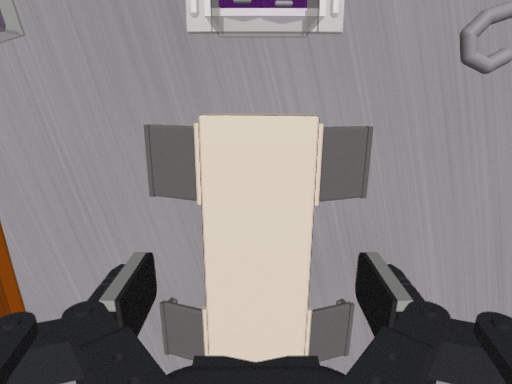

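Run:
```python
from h import *
P=np.load("P29.npy",allow_pickle=True).item()
X=plane(P,[[199,115.5],[318.5,115.5],[205,330],[308,330]],.028); print(X.round(4))
a=X[:2].mean(0); u=X[:2].mean(0)-X[2:].mean(0); u/=np.linalg.norm(u); print(u,np.degrees(np.arctan2(-u[0],u[1])), a-u*.085)
o=status.get_obs(); R=Ro.from_euler("xyz",o["tcp_rot"],degrees=True); print(R.inv().apply(a-u*.085-o["ee_pos"]))
```

```text
[[ 0.5298 -0.0207  0.028 ]
 [ 0.5904 -0.0365  0.028 ]
 [ 0.4931 -0.15    0.028 ]
 [ 0.5571 -0.1666  0.028 ]]
[0.26023453 0.96554544 0.        ] -15.083978563652995 [ 0.53797397 -0.11065987  0.028     ]
[-0.02602392 -0.00034285  0.21798921]
```

>>> move_arm([
  {"claw":1,"travel":[-2.6,0,1],"turn":0},
  {"claw":1,"travel":[0,0,3],"turn":0},
  {"claw":1,"travel":[0,0,2.3],"turn":0},
  {"claw":1,"travel":[0,0,0],"turn":0},
  {"claw":1,"travel":[0,0,0],"turn":0},
])

```text
time: 19.03
ee_pos: [0.5389, -0.1101, 0.1835]
tcp_rot: [179.9, -0.0, 75.5]
wrist_force: [-0.8, -0.8, 1.2]
opening: 0.0856
```

>>> move_arm([
  {"claw":-0.2,"travel":[0,0,0],"turn":0},
  {"claw":-0.2,"travel":[0,0,0],"turn":0},
  {"claw":-0.2,"travel":[0,0,0],"turn":0},
  {"claw":-0.2,"travel":[0,0,0],"turn":0},
  {"claw":-0.2,"travel":[0,0,0],"turn":0},
], squeeze=40)

```text
time: 19.45
ee_pos: [0.5392, -0.11, 0.1844]
tcp_rot: [179.7, -0.0, 75.5]
wrist_force: [-0.7, 0.3, 8.1]
opening: 0.0628
```

>>> move_arm([
  {"claw":-0.2,"travel":[0,0,-2],"turn":0},
  {"claw":-0.2,"travel":[0,0,-3],"turn":0},
  {"claw":-0.2,"travel":[0,0,-3],"turn":0},
  {"claw":-0.2,"travel":[0,0,0],"turn":0},
  {"claw":-0.2,"travel":[0,0,0],"turn":0},
])

```text
time: 19.87
ee_pos: [0.539, -0.1101, 0.2646]
tcp_rot: [179.7, -0.0, 75.5]
wrist_force: [-0.6, -0.0, -1.4]
opening: 0.0624
```

Run:
```python
from h import *
st()
im,P=snap("wrist","w30"); np.save("P30.npy",P,allow_pickle=True); snap("side","s30",(180,60,350,250),4)
```

```text
t 19.87 [ 0.539  -0.1101  0.2646] [ 1.7968e+02 -1.0000e-02  7.5470e+01] [-0.6 -0.  -1.4] 0.0624 [-11.5   4.4  -6.1  79.3  -0.   93. ]
```

View pics/w30.png

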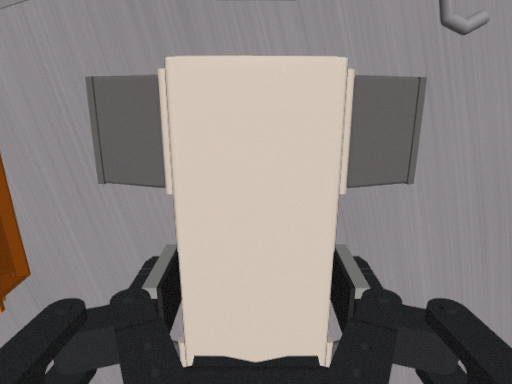

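View pics/s30.png

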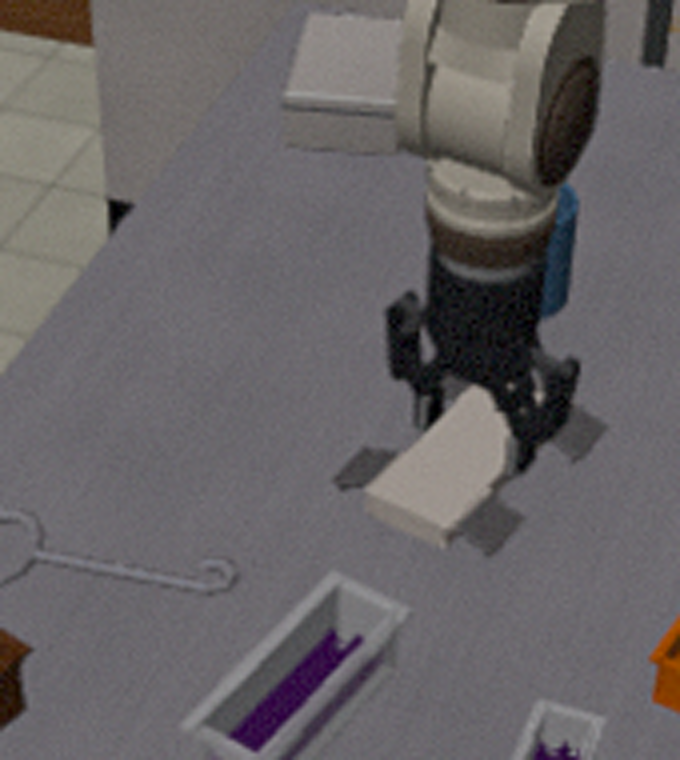

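Run:
```python
from h import *
P=np.load("P30.npy",allow_pickle=True).item()
o=status.get_obs(); R=Ro.from_euler("xyz",o["tcp_rot"],degrees=True)
X=plane(P,[[167,58],[346.5,57.5]],.1082); L=R.inv().apply(X-o["ee_pos"]); print(L.round(4)); print("along offset of centre",L[:,0].mean()-.085,"lat",L[:,1].mean())
# target
yaw=75.4; c=np.cos(np.radians(yaw)); s=np.sin(np.radians(yaw))
off=L[:,0].mean()-.085; tgt=np.array([.593,.0867])-off*np.array([c,s]); print("tcp target",tgt)
d=tgt-o["ee_pos"][:2]; y=np.radians(o["tcp_rot"][2]); print("travel",d@[np.cos(y),np.sin(y)],d@[np.sin(y),-np.cos(y)])
```

```text
[[ 0.0834 -0.0282  0.1531]
 [ 0.0836  0.0333  0.1531]]
along offset of centre -0.001505980193061432 lat 0.0025814435724935813
tcp target [0.59337961 0.08815735]
travel 0.20559867422498068 0.003709250714982285
```

>>> move_arm([
  {"claw":-0.2,"travel":[4,0.1,0],"turn":0},
  {"claw":-0.2,"travel":[4,0.1,0],"turn":0},
  {"claw":-0.2,"travel":[4,0,0],"turn":0},
  {"claw":-0.2,"travel":[4,0,0],"turn":0},
  {"claw":-0.2,"travel":[3,0,0],"turn":0},
])

```text
time: 20.38
ee_pos: [0.5878, 0.0761, 0.2598]
tcp_rot: [-179.9, 0.0, 75.5]
wrist_force: [0.6, -0.2, -1.3]
opening: 0.0631
```

>>> move_arm([
  {"claw":-0.2,"travel":[1,0,0],"turn":0},
  {"claw":-0.2,"travel":[0,0,0],"turn":0},
  {"claw":-0.2,"travel":[0,0,0],"turn":0},
])

```text
time: 20.63
ee_pos: [0.5901, 0.0832, 0.26]
tcp_rot: [-179.9, 0.1, 75.5]
wrist_force: [-0.1, 0.7, -2.3]
opening: 0.0628
```

Run:
```python
from h import *
st()
o=status.get_obs(); y=np.radians(o["tcp_rot"][2])
d=np.array([.593,.0867])-o["ee_pos"][:2]; print("box centre in tool x,y:",d@[np.cos(y),np.sin(y)],d@[np.sin(y),-np.cos(y)])
snap("wrist","w31"); snap("side","s31",(190,130,340,270),5); snap("scene","c31",(220,120,340,240),5)
```

```text
t 20.63 [0.5901 0.0832 0.26  ] [-1.7989e+02  6.0000e-02  7.5520e+01] [-0.1  0.7 -2.3] 0.0628 [  8.   10.9   0.7  79.9  -0.  112.5]
box centre in tool x,y: 0.004165402137264743 0.001945927184228991
```

View pics/s31.png

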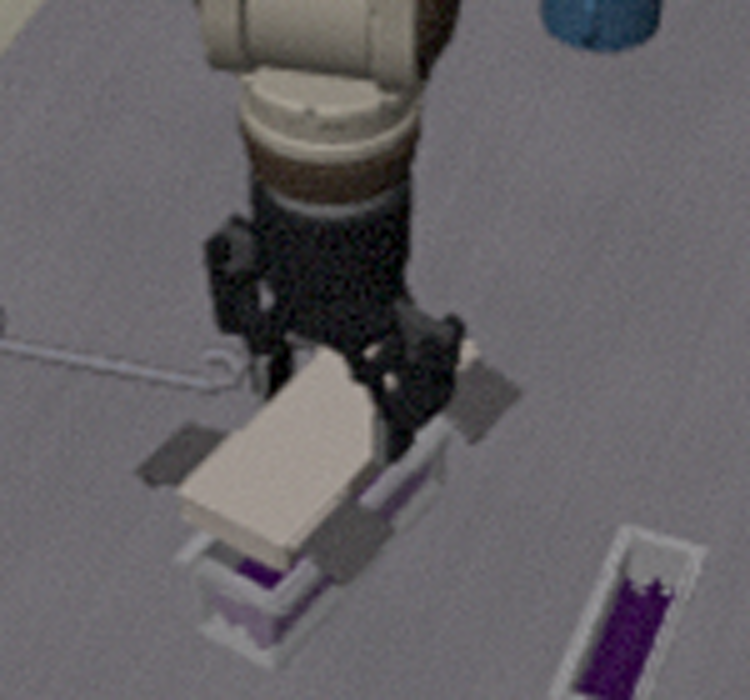

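View pics/c31.png

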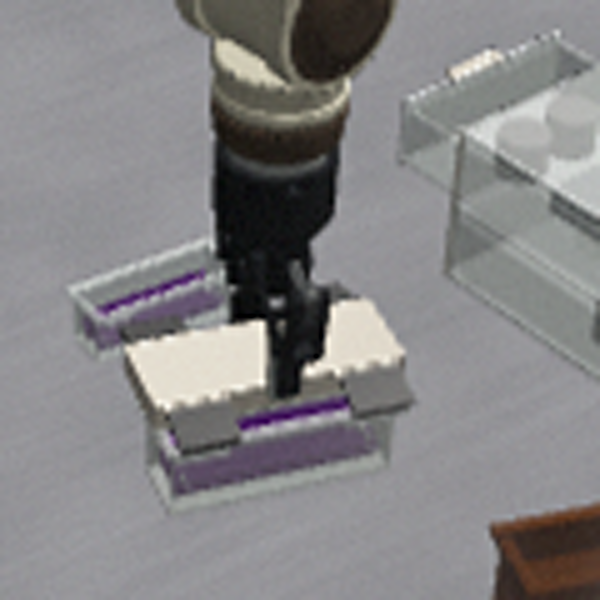

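```bash
python3 - <<'E'
from h import *
S=viewer.camera_params("side");C=viewer.camera_params("scene")
b=plane(S,[[225.75,241.75],[246.25,250.75]],.06); l=plane(S,[[226,228],[248.4,239.6]],.1036)
y=np.radians(75.5); ex=np.array([np.cos(y),np.sin(y)]); ey=np.array([np.sin(y),-np.cos(y)])
for n,X in(("box",b),("lid",l)): print(n,X.round(4).tolist(),X.mean(0)[:2]@ex,X.mean(0)[:2]@ey)
E
python3 - <<'E'
import cv2
im=cv2.imread("pics/s31.png"); cv2.imwrite("pics/s31c.png",cv2.resize(im[440:680,130:400],None,fx=2.5,fy=2.5))
E
```

```text
box [[0.638, 0.1646, 0.06], [0.5798, 0.174, 0.06]] 0.31633487309328945 0.5471092956699254
lid [[0.6379, 0.1581, 0.1036], [0.5735, 0.174, 0.1036]] 0.3124333841309865 0.5448699669426921
```

View pics/s31c.png

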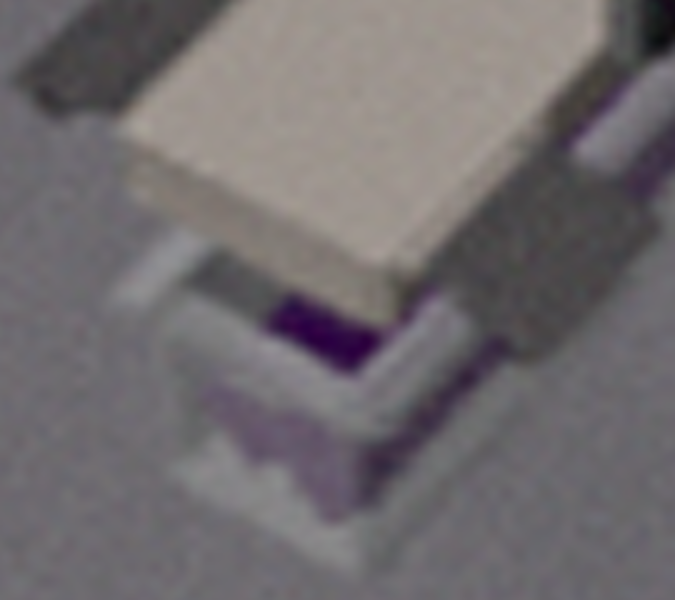

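>>> move_arm([
  {"claw":-0.2,"travel":[0.55,0.1,0],"turn":0},
  {"claw":-0.2,"travel":[0,0,0.6],"turn":0},
  {"claw":-0.2,"travel":[0,0,0.5],"turn":0},
  {"claw":-0.2,"travel":[0,0,0],"turn":0},
  {"claw":-0.2,"travel":[0,0,0],"turn":0},
])

```text
time: 21.2
ee_pos: [0.5925, 0.0878, 0.2495]
tcp_rot: [-179.9, 0.0, 75.4]
wrist_force: [-0.4, 0.7, -1.2]
opening: 0.0626
```

Run:
```python
from h import *
st()
o=status.get_obs(); y=np.radians(o["tcp_rot"][2])
d=np.array([.593,.0867])-o["ee_pos"][:2]; print("box centre in tool x,y:",d@[np.cos(y),np.sin(y)],d@[np.sin(y),-np.cos(y)])
snap("side","s32",(210,180,290,260),8); snap("scene","c32",(240,160,320,230),8)
```

```text
t 21.20 [0.5925 0.0878 0.2495] [-1.7994e+02  3.0000e-02  7.5430e+01] [-0.4  0.7 -1.2] 0.0626 [  8.4  11.5   0.2  78.8  -0.  113. ]
box centre in tool x,y: -0.0009814293574260144 0.0007694272595222113
```

View pics/s32.png

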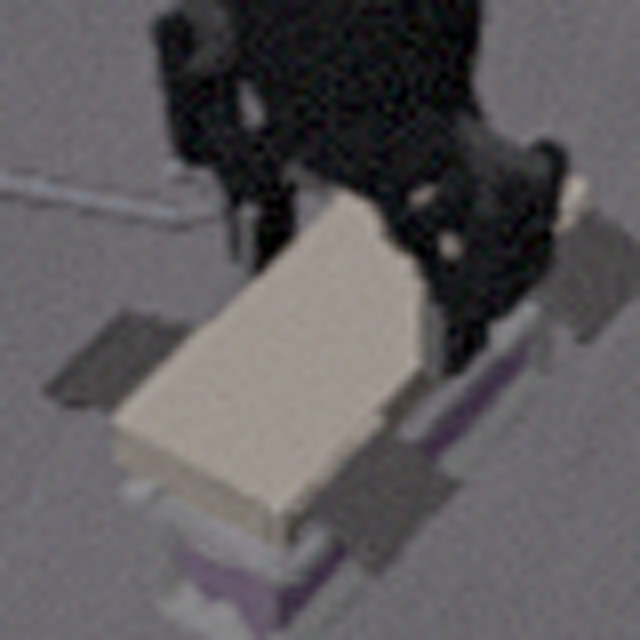

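View pics/c32.png

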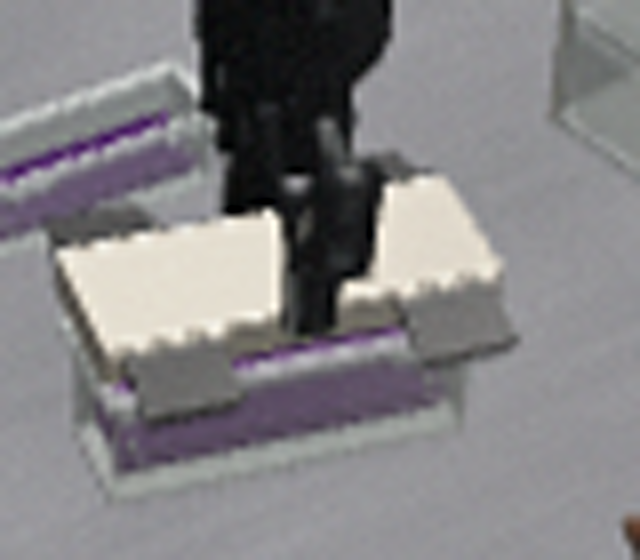

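>>> move_arm([
  {"claw":-0.2,"travel":[0,0,0.4],"turn":0},
  {"claw":-0.2,"travel":[0,0,0.3],"turn":0},
  {"claw":-0.2,"travel":[0,0,0],"turn":0},
])

```text
time: 21.55
ee_pos: [0.5925, 0.0881, 0.2423]
tcp_rot: [-179.9, 0.0, 75.5]
wrist_force: [-0.1, 0.1, -1.6]
opening: 0.0627
```

>>> move_arm([
  {"claw":-0.2,"travel":[0,0,0.3],"turn":0},
  {"claw":-0.2,"travel":[0,0,0],"turn":0},
])

```text
time: 21.72
ee_pos: [0.5926, 0.0881, 0.2396]
tcp_rot: [-180.0, 0.0, 75.5]
wrist_force: [0.2, -0.6, -1.7]
opening: 0.0624
```

>>> move_arm([
  {"claw":-0.2,"travel":[0,0,0.3],"turn":0},
  {"claw":-0.2,"travel":[0,0,0],"turn":0},
])

```text
time: 21.88
ee_pos: [0.5928, 0.0881, 0.2369]
tcp_rot: [180.0, -0.0, 75.4]
wrist_force: [1.1, 0.2, -1.4]
opening: 0.0627
```

No resistance, so the plug is going in. I lower it the rest of the way.

>>> move_arm([
  {"claw":-0.2,"travel":[0,0,0.2],"turn":0},
  {"claw":-0.2,"travel":[0,0,0.1],"turn":0},
  {"claw":-0.2,"travel":[0,0,0],"turn":0},
])

```text
time: 22.13
ee_pos: [0.5926, 0.0881, 0.2366]
tcp_rot: [179.9, -0.0, 75.5]
wrist_force: [-8.0, -0.5, 15.0]
opening: 0.0629
```

Run:
```python
from h import *
st()
snap("side","s33",(210,180,290,260),8); snap("scene","c33",(240,160,320,230),8)
```

```text
t 22.13 [0.5926 0.0881 0.2366] [ 1.799e+02 -4.000e-02  7.545e+01] [-8.  -0.5 15. ] 0.0629 [  8.5  11.6  -1.1  77.2  -0.  113. ]
```

View pics/s33.png

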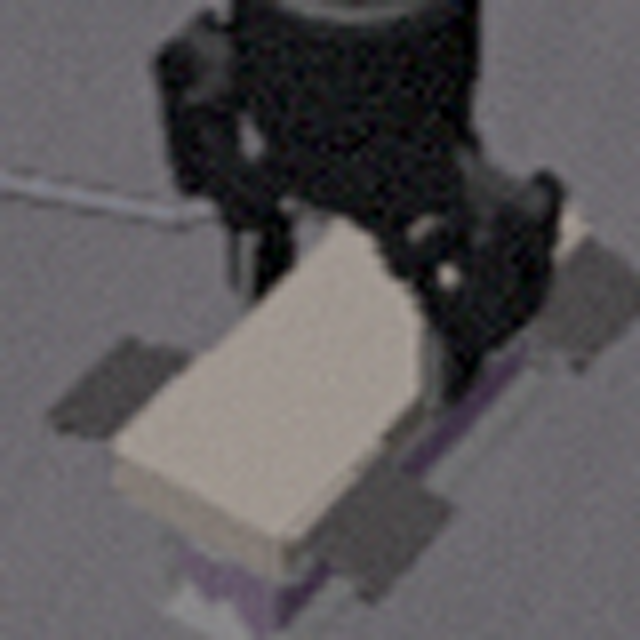

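View pics/c33.png

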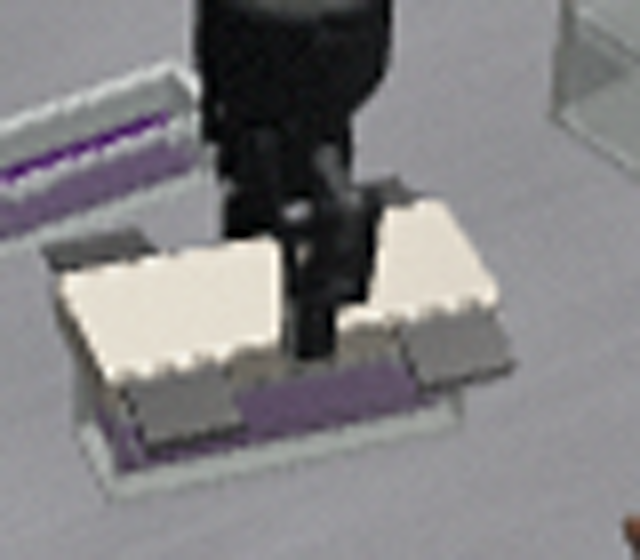

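>>> move_arm([
  {"claw":0.6,"travel":[0,0,-0.1],"turn":0},
  {"claw":1,"travel":[0,0,0],"turn":0},
  {"claw":1,"travel":[0,0,0],"turn":0},
  {"claw":1,"travel":[0,0,0],"turn":0},
  {"claw":1,"travel":[0,0,-1],"turn":0},
])

```text
time: 22.65
ee_pos: [0.5922, 0.088, 0.2433]
tcp_rot: [-179.8, 0.1, 75.5]
wrist_force: [-0.5, -0.4, 0.0]
opening: 0.0852
```

>>> move_arm([
  {"claw":1,"travel":[0,0,-4],"turn":0},
  {"claw":1,"travel":[0,0,-4],"turn":0},
  {"claw":1,"travel":[-2,0,-4],"turn":0},
  {"claw":1,"travel":[0,0,0],"turn":0},
  {"claw":1,"travel":[0,0,0],"turn":0},
])

```text
time: 23.07
ee_pos: [0.5882, 0.0695, 0.366]
tcp_rot: [179.7, -0.1, 75.4]
wrist_force: [0.5, -0.5, -0.2]
opening: 0.0853
```

Run:
```python
from h import *
st()
im,P=snap("wrist","w34"); np.save("P34.npy",P,allow_pickle=True); snap("side","s34",(200,170,300,260),8)
```

```text
t 23.07 [0.5882 0.0695 0.366 ] [ 1.7972e+02 -1.1000e-01  7.5400e+01] [ 0.5 -0.5 -0.2] 0.0853 [  6.7  10.   11.4  91.   -0.  111.3]
```

View pics/w34.png

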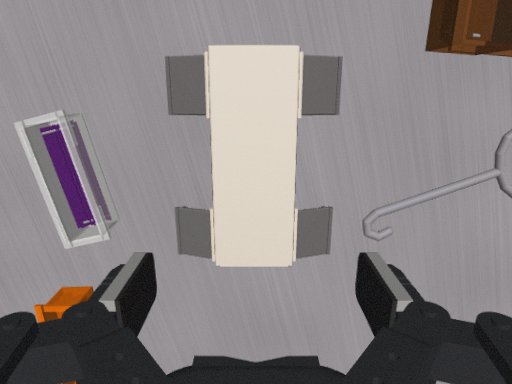

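View pics/s34.png

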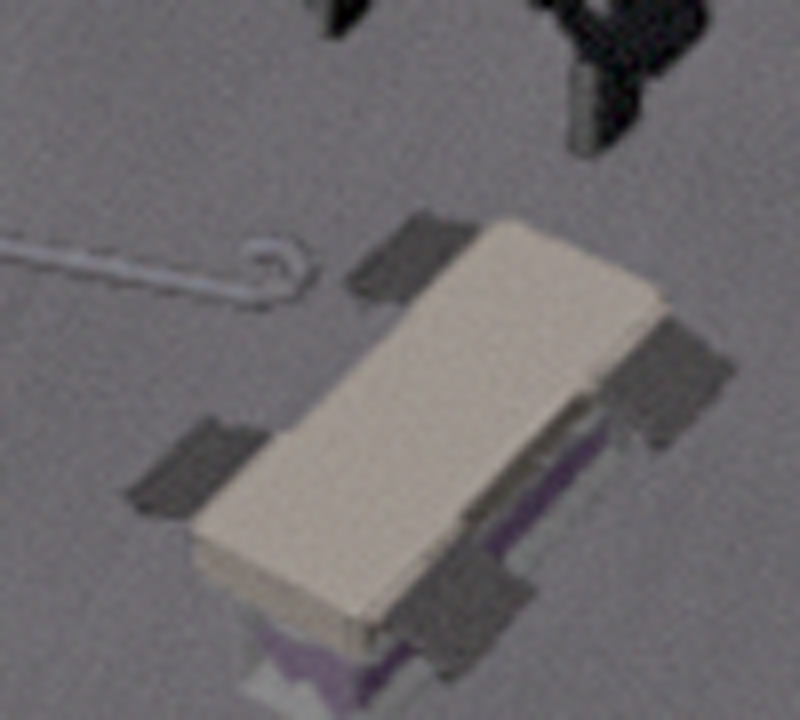

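Run:
```python
from h import *
P=np.load("P34.npy",allow_pickle=True).item()
q=[[215,266.5],[292,266.5],[299,45.5],[208.5,45.5]]
print(pose(plane(P,q,.08))); print(plane(P,[[363,228]],.0))
o=status.get_obs(); y=np.radians(o["tcp_rot"][2]); c=pose(plane(P,q,.08))[0][:2]
d=c-o["ee_pos"][:2]; print("lid centre in tool",d@[np.cos(y),np.sin(y)],d@[np.sin(y),-np.cos(y)])
d=np.array([.5928,.0868])-o["ee_pos"][:2]; print("box",d@[np.cos(y),np.sin(y)],d@[np.sin(y),-np.cos(y)])
```

```text
(array([0.5933, 0.0866, 0.08  ]), np.float64(-14.78), array([0.0637, 0.1699, 0.0625]))
[[ 0.68342124 -0.0239317   0.        ]]
lid centre in tool 0.017397641130463336 0.0009388234504950225
box 0.0174654957715614 0.0004045990148113762
```

>>> move_arm([
  {"claw":1,"travel":[-4.05,0.05,0],"turn":0},
  {"claw":1,"travel":[0,0,4],"turn":0},
  {"claw":1,"travel":[0,0,4],"turn":0},
  {"claw":1,"travel":[0,0,3],"turn":0},
  {"claw":1,"travel":[0,0,0],"turn":0},
])

```text
time: 23.58
ee_pos: [0.576, 0.0306, 0.2441]
tcp_rot: [-179.3, 0.2, 75.4]
wrist_force: [-1.0, -0.1, -0.6]
opening: 0.0852
```

Run:
```python
from h import *
st()
im,P=snap("wrist","w35"); snap("side","s35",(200,150,300,260),6)
o=status.get_obs(); y=np.radians(o["tcp_rot"][2]);d=np.array([.5933,.0866])-o["ee_pos"][:2]; print("lid",d@[np.cos(y),np.sin(y)],d@[np.sin(y),-np.cos(y)])
```

```text
t 23.58 [0.576  0.0306 0.2441] [-179.32    0.21   75.45] [-1.  -0.1 -0.6] 0.0852 [  3.    9.   -3.3  78.4   0.  107.6]
lid 0.05776642366766241 0.0010197183822639936
```

View pics/w35.png

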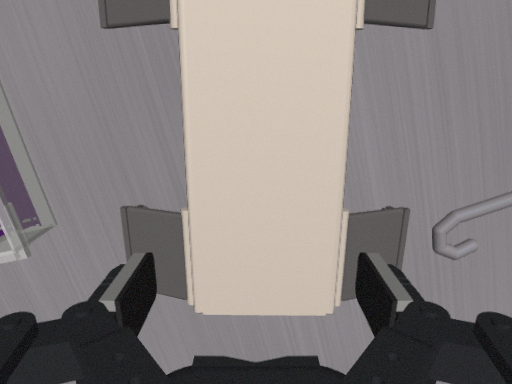

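View pics/s35.png

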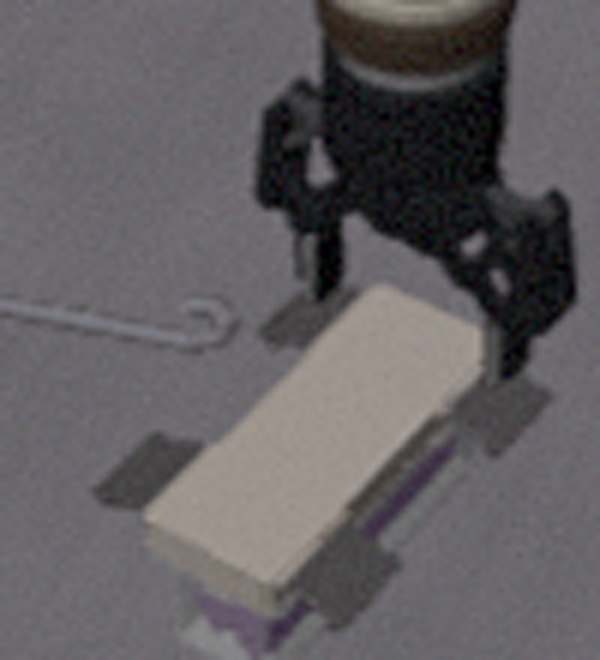

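>>> move_arm([
  {"claw":1,"travel":[0,0.15,0],"turn":0},
  {"claw":1,"travel":[0,0,0.8],"turn":0},
  {"claw":1,"travel":[0,0,0.7],"turn":0},
  {"claw":1,"travel":[0,0,0.7],"turn":0},
  {"claw":1,"travel":[0,0,0],"turn":0},
])

```text
time: 24.1
ee_pos: [0.5796, 0.0304, 0.2292]
tcp_rot: [-179.9, 0.0, 75.5]
wrist_force: [0.1, 1.1, -0.5]
opening: 0.0854
```

Run:
```python
from h import *
st()
im,P=snap("wrist","w36"); snap("side","s36",(200,150,300,260),6)
```

```text
t 24.10 [0.5796 0.0304 0.2292] [-1.7992e+02  2.0000e-02  7.5460e+01] [ 0.1  1.1 -0.5] 0.0854 [  3.    9.4  -4.5  76.2   0.  107.5]
```

View pics/w36.png

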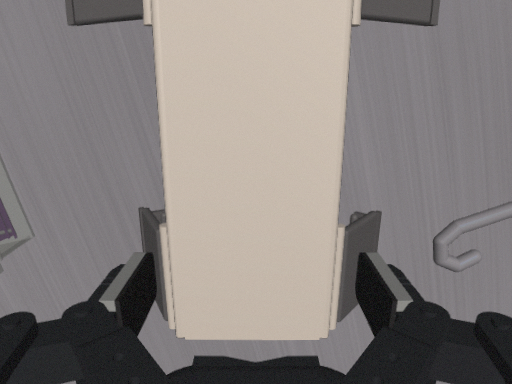

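View pics/s36.png

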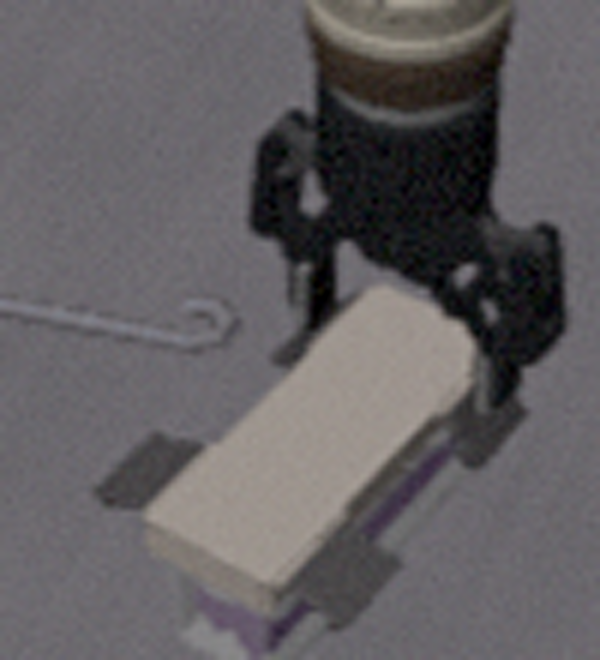

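>>> move_arm([
  {"claw":1,"travel":[0,-0.05,0.7],"turn":0},
  {"claw":1,"travel":[0,0,0.7],"turn":0},
  {"claw":1,"travel":[0,0,0.7],"turn":0},
  {"claw":1,"travel":[0,0,0.6],"turn":0},
  {"claw":1,"travel":[0,0,0],"turn":0},
])

```text
time: 24.62
ee_pos: [0.5788, 0.0305, 0.2015]
tcp_rot: [-179.9, 0.0, 75.5]
wrist_force: [-2.5, 1.3, -3.1]
opening: 0.0853
```

Run:
```python
from h import *
st()
im,P=snap("wrist","w37"); snap("side","s37",(200,150,300,260),6)
```

```text
t 24.62 [0.5788 0.0305 0.2015] [-1.7986e+02  4.0000e-02  7.5450e+01] [-2.5  1.3 -3.1] 0.0853 [  3.   10.1  -6.8  73.2   0.  107.6]
```

View pics/w37.png

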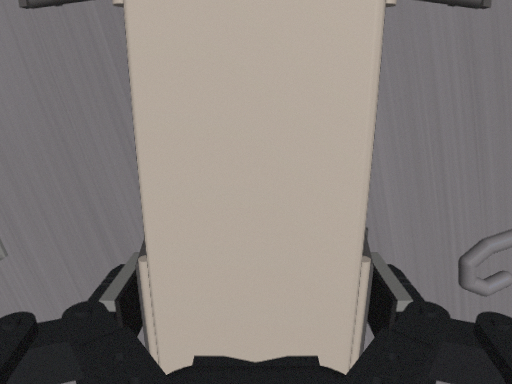

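View pics/s37.png

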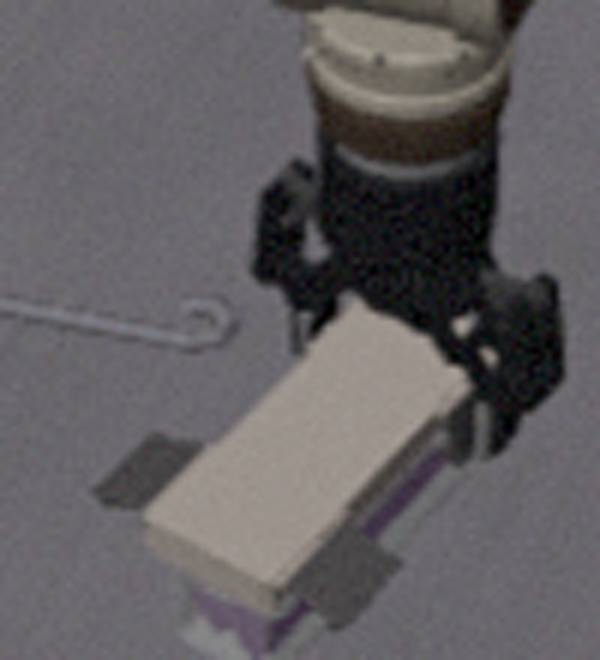

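>>> move_arm([
  {"claw":0.5,"travel":[0,0,0],"turn":0},
  {"claw":0.3,"travel":[0,0,0],"turn":0},
  {"claw":0.3,"travel":[0,0,0],"turn":0},
  {"claw":0.3,"travel":[0,0,0],"turn":0},
], squeeze=40)

```text
time: 25.05
ee_pos: [0.5782, 0.0307, 0.2045]
tcp_rot: [-179.8, -0.0, 75.5]
wrist_force: [-14.7, 2.4, 11.9]
opening: 0.0726
```

Run:
```python
from h import *
st()
```

```text
t 25.05 [0.5782 0.0307 0.2045] [-1.7983e+02 -1.0000e-02  7.5460e+01] [-14.7   2.4  11.9] 0.0726 [ 3.000e+00  9.900e+00 -6.700e+00  7.360e+01  1.000e-01  1.076e+02]
```

>>> move_arm([
  {"claw":0.6,"travel":[0,0,0],"turn":0},
  {"claw":1,"travel":[0,0,0],"turn":0},
  {"claw":1,"travel":[0,0,0],"turn":0},
  {"claw":1,"travel":[0,0,-2],"turn":0},
  {"claw":1,"travel":[0,0,-4],"turn":0},
])

```text
time: 25.47
ee_pos: [0.5785, 0.0303, 0.2596]
tcp_rot: [-179.6, 0.1, 75.4]
wrist_force: [0.0, 0.4, -0.4]
opening: 0.0851
```

>>> move_arm([
  {"claw":1,"travel":[3.9,0,0],"turn":0},
  {"claw":1,"travel":[3.9,0,0],"turn":0},
  {"claw":1,"travel":[3.8,0,0],"turn":0},
  {"claw":1,"travel":[0,0,0],"turn":0},
  {"claw":1,"travel":[0,0,0],"turn":0},
])

```text
time: 25.88
ee_pos: [0.6089, 0.1445, 0.2633]
tcp_rot: [180.0, -0.0, 75.6]
wrist_force: [0.4, 0.4, 0.3]
opening: 0.0854
```

Run:
```python
from h import *
st()
im,P=snap("wrist","w38"); snap("side","s38",(200,130,300,260),6); snap("scene","c38",(240,140,320,230),8)
o=status.get_obs(); y=np.radians(o["tcp_rot"][2]);d=np.array([.5933,.0866])-o["ee_pos"][:2]; print("lid",d@[np.cos(y),np.sin(y)],d@[np.sin(y),-np.cos(y)])
```

```text
t 25.88 [0.6089 0.1445 0.2633] [ 1.7996e+02 -1.0000e-02  7.5610e+01] [0.4 0.4 0.3] 0.0854 [ 13.4  14.9   5.7  80.8  -0.  117.7]
lid -0.05740321230022563 -0.0007683066730576543
```

View pics/w38.png

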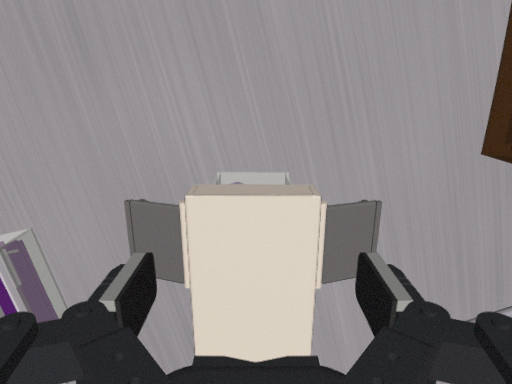

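View pics/s38.png

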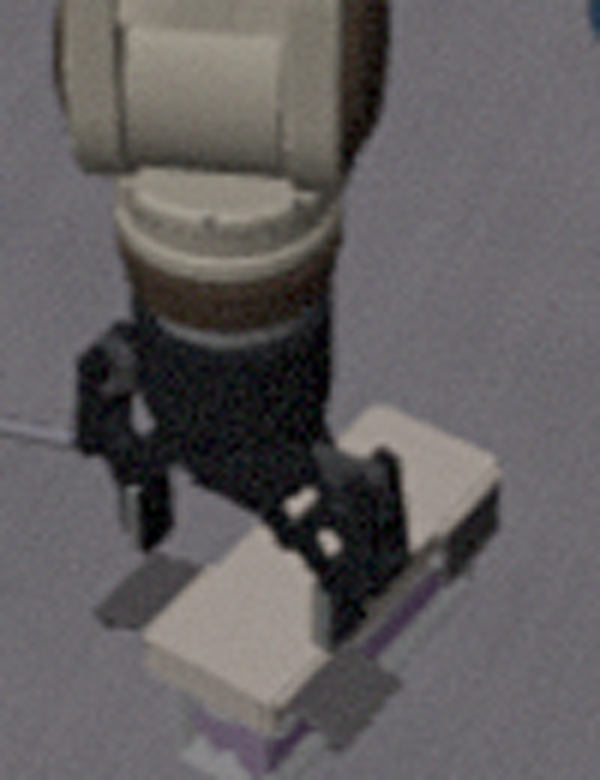

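View pics/c38.png

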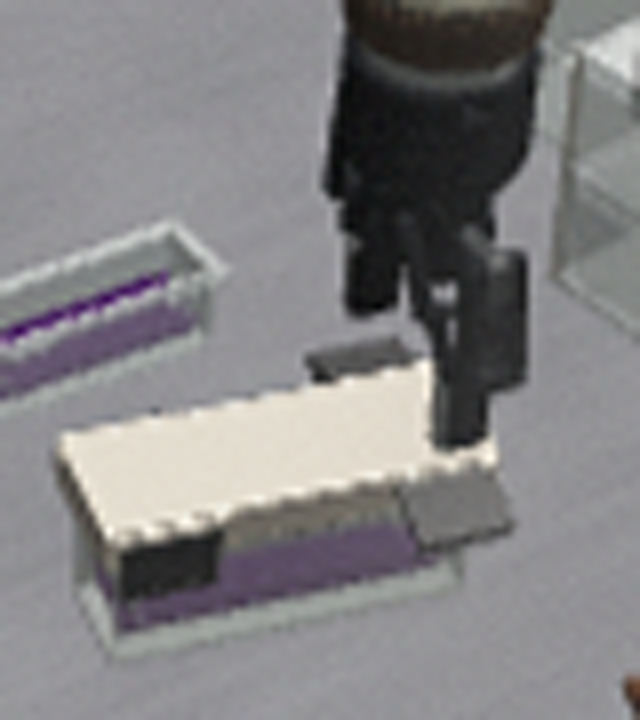

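>>> move_arm([
  {"claw":1,"travel":[0.05,-0.05,2.5],"turn":0},
  {"claw":1,"travel":[0,0,0.8],"turn":0},
  {"claw":1,"travel":[0,0,0.7],"turn":0},
  {"claw":1,"travel":[0,0,0.7],"turn":0},
  {"claw":1,"travel":[0,0,0.5],"turn":0},
])

```text
time: 26.45
ee_pos: [0.6079, 0.1428, 0.2112]
tcp_rot: [-180.0, 0.0, 75.4]
wrist_force: [-3.2, 0.8, 3.7]
opening: 0.0853
```

>>> move_arm([
  {"claw":1,"travel":[0,0,0.5],"turn":0},
  {"claw":1,"travel":[0,0,0.5],"turn":0},
  {"claw":1,"travel":[0,0,0],"turn":0},
])

```text
time: 26.7
ee_pos: [0.6079, 0.1433, 0.2005]
tcp_rot: [-179.9, 0.0, 75.5]
wrist_force: [-2.5, 0.8, -1.7]
opening: 0.0852
```

Run:
```python
from h import *
st()
im,P=snap("wrist","w39")
```

```text
t 26.70 [0.6079 0.1433 0.2005] [-1.7994e+02  3.0000e-02  7.5450e+01] [-2.5  0.8 -1.7] 0.0852 [1.330e+01 1.600e+01 1.000e-01 7.420e+01 0.000e+00 1.178e+02]
```

View pics/w39.png

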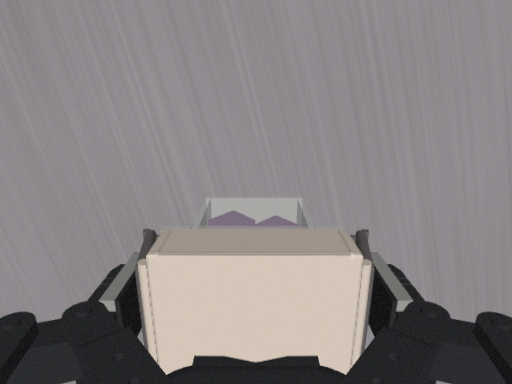

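>>> move_arm([
  {"claw":0.5,"travel":[0,0,0],"turn":0},
  {"claw":0.3,"travel":[0,0,0],"turn":0},
  {"claw":0.3,"travel":[0,0,0],"turn":0},
  {"claw":0.3,"travel":[0,0,0],"turn":0},
], squeeze=40)

```text
time: 27.08
ee_pos: [0.6074, 0.1436, 0.2027]
tcp_rot: [-179.9, -0.0, 75.5]
wrist_force: [-10.0, 1.2, 10.3]
opening: 0.0731
```

>>> move_arm([
  {"claw":0.6,"travel":[0,0,0],"turn":0},
  {"claw":1,"travel":[0,0,0],"turn":0},
  {"claw":1,"travel":[0,0,0],"turn":0},
  {"claw":1,"travel":[0,0,-2],"turn":0},
  {"claw":1,"travel":[0,0,-4],"turn":0},
])

```text
time: 27.5
ee_pos: [0.6072, 0.143, 0.257]
tcp_rot: [-179.6, 0.2, 75.4]
wrist_force: [1.1, -0.4, -0.3]
opening: 0.0855
```

>>> move_arm([
  {"claw":1,"travel":[-3,0,-4],"turn":0},
  {"claw":1,"travel":[-4,0,-4],"turn":0},
  {"claw":1,"travel":[0,0,-2],"turn":0},
  {"claw":1,"travel":[0,0,0],"turn":0},
  {"claw":1,"travel":[0,0,0],"turn":0},
])

```text
time: 27.92
ee_pos: [0.5949, 0.0903, 0.3458]
tcp_rot: [179.8, -0.1, 75.4]
wrist_force: [0.8, 1.3, -0.9]
opening: 0.0853
```

Run:
```python
from h import *
st()
im,P=snap("wrist","w40"); np.save("P40.npy",P,allow_pickle=True); snap("side","s40",(200,160,300,260),7); snap("scene","c40",(240,160,320,230),8)
```

```text
t 27.92 [0.5949 0.0903 0.3458] [ 1.7981e+02 -7.0000e-02  7.5400e+01] [ 0.8  1.3 -0.9] 0.0853 [  8.6  11.2  10.5  89.1  -0.  113.2]
```

View pics/w40.png

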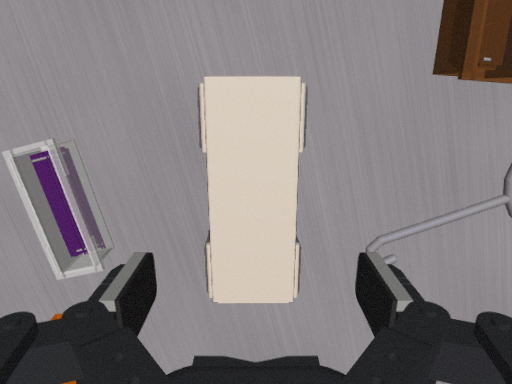

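View pics/s40.png

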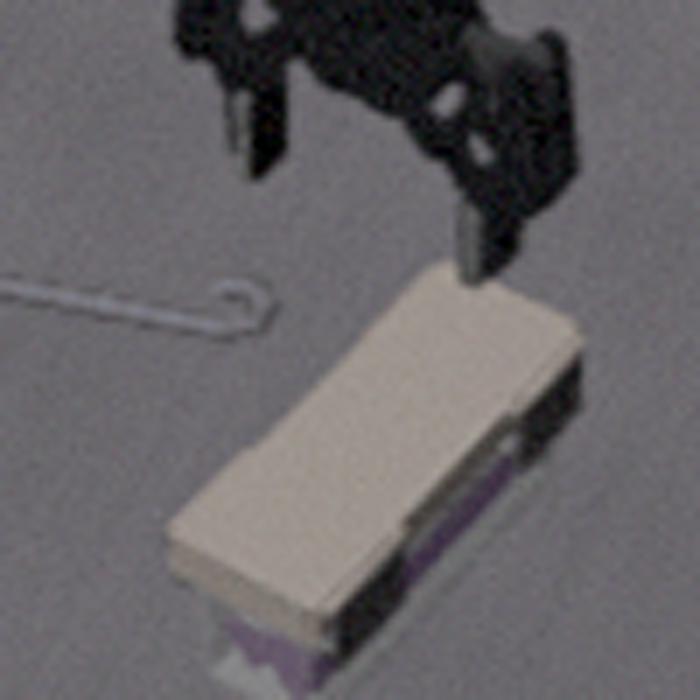

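View pics/c40.png

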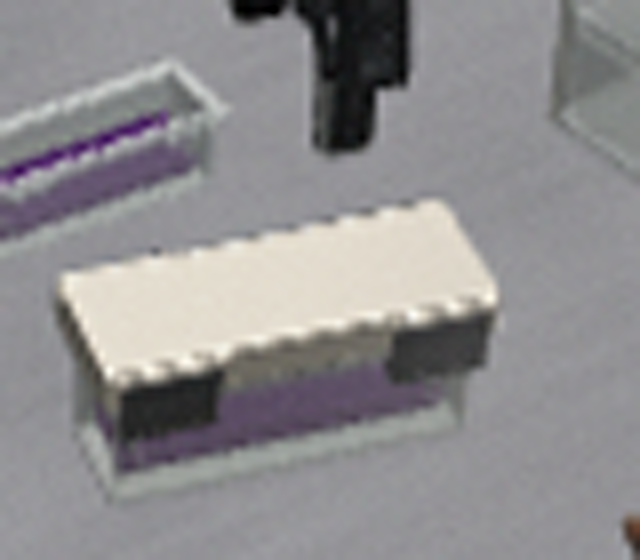

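>>> move_arm([
  {"claw":1,"travel":[-4,0,-3],"turn":0},
  {"claw":1,"travel":[-4,0,0],"turn":0},
  {"claw":1,"travel":[0,0,0],"turn":0},
  {"claw":1,"travel":[0,0,0],"turn":0},
  {"claw":1,"travel":[0,0,0],"turn":0},
])

```text
time: 28.48
ee_pos: [0.5761, 0.0198, 0.3681]
tcp_rot: [-179.9, 0.0, 75.4]
wrist_force: [-0.5, 0.1, -0.4]
opening: 0.0855
```

Run:
```python
from h import *
st()
im,P=snap("scene","c41",(240,160,320,230),8); snap("wrist","w41")
a=cv2.imread("pics/c40.png").astype(int);b=cv2.imread("pics/c41.png").astype(int)
print("mean diff at box",np.abs(a-b)[190:510,50:510].mean())
P=np.load("P40.npy",allow_pickle=True).item()
print(pose(plane(P,[[213,303],[294,303],[301,77],[205,77]],.08)))
s=cv2.imread("pics/scene0.png"); s2=viewer.camera("scene"); d=np.abs(s.astype(int)-s2).max(2)
print("mug",d[240:290,100:150].mean(),"extr",d[238:285,255:318].mean(),"tray",d[120:180,298:345].mean())
```

```text
t 28.48 [0.5761 0.0198 0.3681] [-1.7991e+02  1.0000e-02  7.5430e+01] [-0.5  0.1 -0.4] 0.0855 [  2.    8.1   9.4  91.4   0.  106.5]
mean diff at box 1.6098505434782608
(array([0.5938, 0.0865, 0.08  ]), np.float64(-14.61), array([0.0641, 0.1696, 0.0623]))
mug 2.934 extr 2.7105707531239447 tray 2.6560283687943262
```

View pics/c41.png

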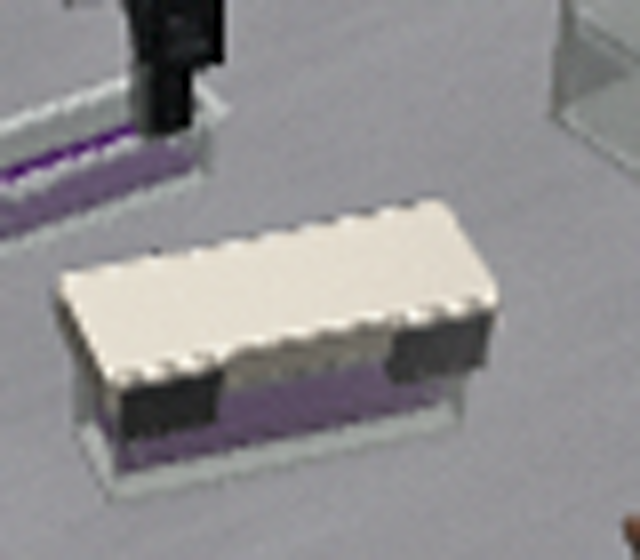

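View pics/w41.png

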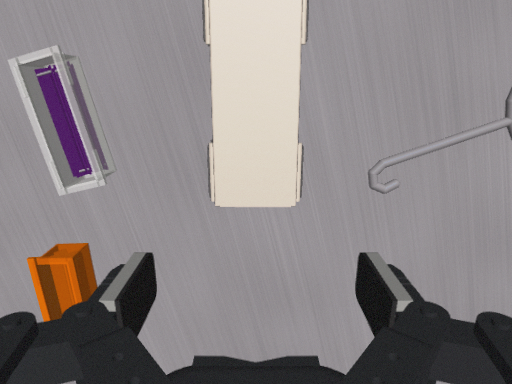

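The clips all look down, but clip_1 (+x, +y) is shaded differently. There is plenty of time, so I press the +y pair once more, biased towards that side.

Run:
```python
from h import *
o=status.get_obs(); y=np.radians(o["tcp_rot"][2]);d=np.array([.6074,.1436])-o["ee_pos"][:2]; print("to press spot",d@[np.cos(y),np.sin(y)],d@[np.sin(y),-np.cos(y)])
```

```text
to press spot 0.12689788811078068 -0.0005248673042386189
```

>>> move_arm([
  {"claw":1,"travel":[4.1,0,0],"turn":0},
  {"claw":1,"travel":[4.1,0,0],"turn":0},
  {"claw":1,"travel":[4.1,-0.1,0],"turn":0},
  {"claw":1,"travel":[0.4,-0.1,4],"turn":0},
  {"claw":1,"travel":[0,0,0],"turn":0},
])

```text
time: 29.05
ee_pos: [0.6052, 0.1464, 0.3217]
tcp_rot: [-179.5, 0.2, 75.7]
wrist_force: [-0.4, -1.8, -2.7]
opening: 0.0852
```

Run:
```python
from h import *
st()
o=status.get_obs(); y=np.radians(o["tcp_rot"][2]);d=np.array([.6074,.1436])-o["ee_pos"][:2]; print("to press spot",d@[np.cos(y),np.sin(y)],d@[np.sin(y),-np.cos(y)],o["ee_pos"][2]-.202)
```

```text
t 29.05 [0.6052 0.1464 0.3217] [-179.52    0.24   75.72] [-0.4 -1.8 -2.7] 0.0852 [ 13.6  14.5  11.7  87.8   0.  117.9]
to press spot -0.0021538836891238 0.0028184684068931582 0.11972368923807958
```

>>> move_arm([
  {"claw":1,"travel":[-0.2,0,3.5],"turn":0},
  {"claw":1,"travel":[0,0,3],"turn":0},
  {"claw":1,"travel":[0,0,0],"turn":0},
  {"claw":1,"travel":[0,0,0],"turn":0},
])

```text
time: 29.38
ee_pos: [0.605, 0.1409, 0.264]
tcp_rot: [-179.8, 0.1, 75.5]
wrist_force: [0.5, 0.5, 1.2]
opening: 0.0856
```

Run:
```python
from h import *
st()
o=status.get_obs(); y=np.radians(o["tcp_rot"][2]);d=np.array([.6074,.1436])-o["ee_pos"][:2]; print("to press spot",d@[np.cos(y),np.sin(y)],d@[np.sin(y),-np.cos(y)],o["ee_pos"][2]-.202)
snap("wrist","w42")
```

```text
t 29.38 [0.605  0.1409 0.264 ] [-1.7985e+02  9.0000e-02  7.5450e+01] [0.5 0.5 1.2] 0.0856 [ 13.1  14.3   5.2  81.   -0.  117.7]
to press spot 0.0031910291843673254 0.0016348311401642634 0.06202912110897185
```

View pics/w42.png

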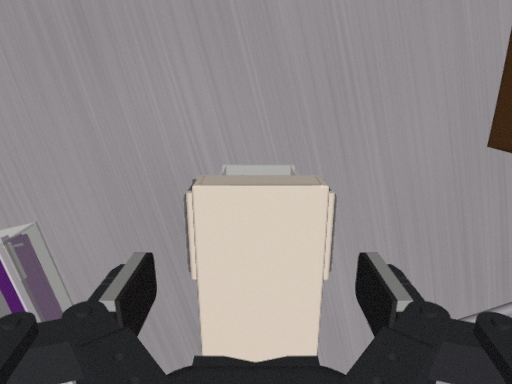

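>>> move_arm([
  {"claw":1,"travel":[0.2,0,2],"turn":0},
  {"claw":1,"travel":[0,0,1.5],"turn":0},
  {"claw":1,"travel":[0,0,1.5],"turn":0},
  {"claw":1,"travel":[0,0,1.2],"turn":0},
  {"claw":1,"travel":[0,0,0],"turn":0},
])

```text
time: 29.85
ee_pos: [0.606, 0.143, 0.2019]
tcp_rot: [-180.0, 0.0, 75.4]
wrist_force: [0.7, -0.6, -0.7]
opening: 0.0852
```

>>> move_arm([
  {"claw":0.5,"travel":[0,0,0],"turn":0},
  {"claw":0.3,"travel":[0,0,0],"turn":0},
  {"claw":0.3,"travel":[0,0,0],"turn":0},
  {"claw":0.3,"travel":[0,0,0],"turn":0},
  {"claw":0.3,"travel":[0,0,0],"turn":0},
], squeeze=50)

```text
time: 30.27
ee_pos: [0.6064, 0.143, 0.2042]
tcp_rot: [179.9, -0.1, 75.4]
wrist_force: [-2.3, -1.7, 5.9]
opening: 0.0724
```

>>> move_arm([
  {"claw":0.6,"travel":[0,0,0],"turn":0},
  {"claw":1,"travel":[0,0,0],"turn":0},
  {"claw":1,"travel":[0,0,0],"turn":0},
  {"claw":1,"travel":[0,0,-2],"turn":0},
  {"claw":1,"travel":[0,0,-4],"turn":0},
])

```text
time: 30.68
ee_pos: [0.6048, 0.1429, 0.2579]
tcp_rot: [-179.6, 0.2, 75.5]
wrist_force: [0.2, 0.2, -0.1]
opening: 0.0857
```

>>> move_arm([
  {"claw":1,"travel":[-3,0,-4],"turn":0},
  {"claw":1,"travel":[-4,0,-4],"turn":0},
  {"claw":1,"travel":[0,0,-2],"turn":0},
  {"claw":1,"travel":[0,0,0],"turn":0},
  {"claw":1,"travel":[0,0,0],"turn":0},
])

```text
time: 31.1
ee_pos: [0.5925, 0.0901, 0.3466]
tcp_rot: [179.8, -0.1, 75.4]
wrist_force: [-0.5, 0.0, -0.0]
opening: 0.0857
```

Run:
```python
from h import *
st()
im,P=snap("scene","c43",(240,160,320,230),8); im,P=snap("wrist","w43"); np.save("P43.npy",P,allow_pickle=True); snap("side","s43",(200,160,300,260),7)
cv2.imwrite("pics/w43c.png",cv2.resize(im[60:320,180:330],None,fx=2.3,fy=2.3,interpolation=cv2.INTER_CUBIC))
```

```text
t 31.10 [0.5925 0.0901 0.3466] [ 1.7985e+02 -8.0000e-02  7.5410e+01] [-0.5  0.  -0. ] 0.0857 [  8.6  10.9  10.2  89.1   0.  113.2]
```

View pics/c43.png

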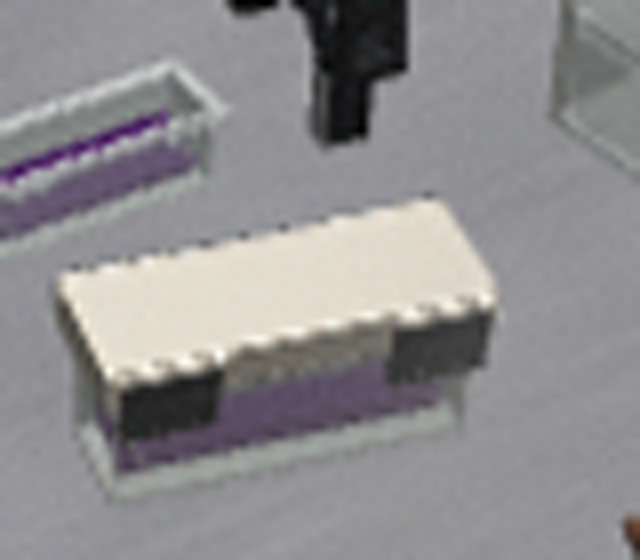

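View pics/w43c.png

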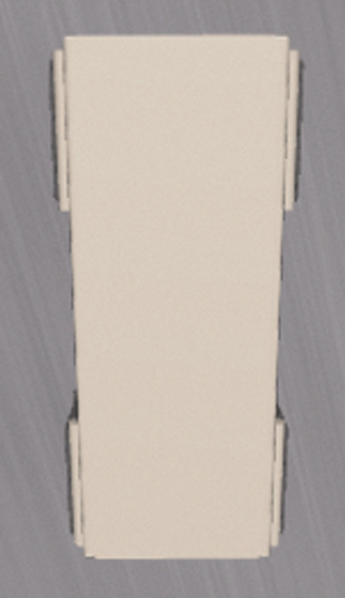

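View pics/s43.png

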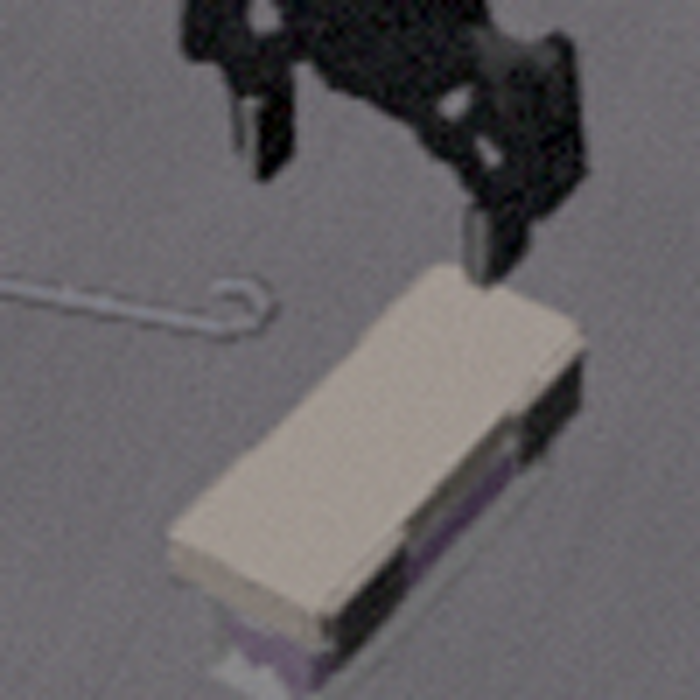

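Run:
```python
from h import *
P=np.load("P43.npy",allow_pickle=True).item()
q=np.array([[87,557],[268,557],[287,37],[66,37]])/2.3+[180,60]
print(pose(plane(P,q,.08)))
print(bot.job_done())
```

```text
(array([0.5933, 0.0869, 0.08  ]), np.float64(-14.41), array([0.062 , 0.1689, 0.0621]))
the job is handed in; nothing more can be done
None
```

I turned the lid the right way up, seated it on the peg box, folded down all four clips, and handed the job in at about 31 s of the 72 s allowed. No verdict was reported.

**Standing on end:** The moves only turn the tool about its own z axis, so the tool could not tilt the lid.
- I gripped the lid across the 64 mm, pivoted it in the grasp over the box's rim until one end was on the bench, and let it lean there.
- I pushed its foot in with the closed fingers, then brought it upright, and it stood free and untouched.

**Turning over and seating:** I tipped it inner face down. It slipped off the catching finger and dropped flat on the bench, right way up. I then gripped it at the middle and lowered it into the mouth until it bottomed at the expected height.

**Clips:** I folded and squeezed them in opposite pairs, and the jaws closed to about 73 mm each time (fully folded is about 74 mm).

**Last checks:**
- **Lid pose:** The lid centre measured (0.593, 0.087), against (0.593, 0.087) for the box. The yaw is -14.4° for the lid and -14.6° for the box.
- **Clips:** All four stayed down in the last pictures. Clip_1 (+x, +y) is shaded a little differently in the scene view. A rough estimate from the picture put it near the 1.45 rad limit. Pressing that pair again changed nothing, and I could not read the joint angle itself.
- **Other things:** The mug, extractor and tray looked unchanged from the first scene picture shortly before that last press, which did not go near them.

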